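# Jar the gum lumps through the funnel and stopper the jar

### The arm

A 6-joint arm with a two-finger parallel gripper is mounted at the origin on the work surface. World frame = base frame: x ahead of the robot, y to its left, z up, the work surface at z = 0. Lengths are in m, angles in degrees, forces in N, time in s.
With the tool pointing down it reaches from about 0.375 to 0.9 m from the base axis. Payload 3.1 kg.
Tool frame: the origin (TCP) lies at the very end of the fingers, on their centre line; the grasp point (between the pads) lies 19 mm behind it; z points along the fingers, y is the direction in which the jaws open and shut (so a half turn about z gives the same grasp; the last joint's range is limited). The gripper opens to 87 mm and grips with 3 to 60 N. Pads are 19 mm wide; open, the fingers measure 117 mm over their backs; the gripper's body (75 mm by 190 mm) begins 51 mm behind the grasp point.
Start: joints at [-81.561, 30.224, 82.088, -0, 67.689, -10.227], TCP at [0.2, -0.592, 0.223] pointing down, gripper open.
Joint ranges: [-176.69, 176.69], [-43.24, 126.21], [12.49, 139.97], [-82, 262], [0, 151.66], [-163.58, 163.58]. Speed limits (degrees/s): [159.86, 159.86, 180, 180, 180, 180].

### API

Orientations are given as a 3x3 rotation matrix whose columns are the frame's x, y, z axes.
In Python, from rig import bot gives the robot as it stands. The module is installed in compiled form; this text tells all that it offers.
- The arm moves only by the tool play_rows, never from a script. Its argument "targets" is a list of rows, each a list of 7 numbers: the closure, from 0 (fully open) to 1 (shut), then the shift along the world's x, y, z in m, then the turn, a rotation vector about the world's x, y, z in rad. A call has 1 to 12 rows; each row shifts and turns the commanded pose from where the row before left it; what a row does not reach is not made up. A row lasts 1/8 s, in which the tool goes at most 62.5 mm and 10.7 degrees, less where a joint would pass 70% of its speed; a pose out of reach is approached as far as the arm can. A call with a gripper value outside its range is refused whole. The fingers move at their own pace and stop on an object; the grip force is fixed at half the most. Time passes only in rows, so rows that do not move let the fingers close. It gives the time, the measured TCP pose, the force and the opening at its end, in the units of the state.
- bot.read_state(): the state, without advancing time (a new reading comes with each control period).
- bot.capture(name): name is "scene" or "side" or "wrist"; returns the picture (420x560x3 uint8, blue, green, red); there is no depth.
- bot.get_calibration(name): a dict with "fx", "fy", "cx", "cy" (pixels), "R" (3x3) and "t" (3): a world point X has camera coordinates R X + t. Camera axes: x right, y down, z forward; pixel columns grow to the right and rows downward; lengths in m; the calibration is good to about 2 mm. The wrist camera is an equidistant fisheye: a pixel r from the principal point sees the ray r / f radians off the axis. A picture is of the moment at which its call begins: read the wrist's pose just before it. get_calibration takes no time and is no camera call; for the wrist camera it gives the pose at the moment of the call.
- bot.hand_in(): hands the job in, once; it reports no verdict.
The state is a dict: "time_s": time; "joint_positions": joint angles; "qvel": joint speeds; "tau": joint torques, N m; "position": TCP position; "tcp_rot": TCP orientation; "force": force on the tool from outside, world axes, zero at the start; "moment": the same for the moment, N m; "opening": opening from 0.0 (shut) to 1.0 (fully open).
Only numpy, scipy, OpenCV 4.12 (cv2) and the standard library are available. Lean on these libraries where they do the work, as an engineer would, in place of code of your own. Each camera call takes 0.05 s, during which the arm holds its last target. There are 200 camera calls.

### The job

Put the gum away: take the green funnel from the mug, set it in the neck of the white jar, and with the scoop move every amber lump from the divided tin through the funnel into the jar, without letting the gripper's fingers touch the gum. Then stand the funnel back in the mug, stopper the jar fully home so that the flange lies flat on the rim, and leave the scoop lying flat in the empty tin. Knock nothing over and leave the other things on the desk where they are.

Things in the scene. Friction and masses are not known exactly. Their poses are not given: they have to be found in the camera images.
- tin: open blue tin with white rims, fixed, divided lengthwise into two equal bays that hold the lumps. Origin: centre of its underside; x along the bays, z up. Floor 3 mm thick. Each bay is 180 mm long and 70 mm wide at the floor, centred 37 mm either side (its own y); walls and divider upright, 4 mm thick, 40 mm high; the two end walls lean outwards 20 degrees. About 218 x 152 mm over all.
- jar: white stoneware jar, 125 mm high, body 114 mm across, neck 82 mm across outside with a bore of about 70 mm and 33 mm long, 0.75 kg, loose on the desk. Origin: centre of its underside; z up, the rim is at z = 125 mm. Inner floor at 6 mm.
- mug: white enamel mug, 82 mm across, 80 mm high, bore about 75 mm, small handle on its own +y side, 0.4 kg, loose on the desk; the funnel stands in it at the start. Origin: centre of its underside, z up.
- funnel: green filling funnel, 70 mm high, 0.1 kg. Origin: centre of the spout's lower end; z up its axis. Spout 59 to 63 mm across outside, 28 mm long, bore 54 mm or more; the cone above widens to 124 mm across at the rim. A handle sticks out from the rim along its own +x. Ribs under the cone rest on the rim of jar or mug when it stands there: origin 95 mm above the jar's underside, 50 mm above the mug's.
- funnel_grip (a point): point in the funnel's handle, 83 mm from the funnel's axis along its +x and 60 mm above its lower end; axes as the funnel's. The handle is an upright block 12 mm thick (its own y), 20 mm high (z = 50 to 70 mm) and reaches from 61 to 101 mm from the axis.
- stopper: stopper of the jar: tapered cork plug, 56 mm across at its foot and 65 mm at its top, 28 mm high, under a wooden flange 80 mm across and 9 mm thick, with a wooden knob on top; 0.1 kg. Origin: centre of the plug's underside, z up. It stands on the desk at the start. Home in the jar, the flange lies on the rim and the origin is 97 mm above the jar's underside.
- stopper_knob (a point): point in the stopper's knob, about half-way up (an upright cylinder 30 mm across and 36 mm high, z = 37 to 73 mm), 57 mm above the stopper's origin.
- scoop: aluminium scoop with a wooden handle, 0.15 kg. Origin: centre of the underside of its flat blade; x forward to the open lip, z up. The blade is 60 mm long, 58 mm wide, 1.6 mm thick; the lip is 30 mm ahead of the origin; side walls 1.6 mm thick and 32 mm high, ending 24 mm short of the lip, back wall 46 mm high, no front wall.
- scoop_grip (a point): point on the handle's centre line, 89 mm behind and 76 mm above the scoop's origin; axes as the scoop's. The handle is a straight bar 18 mm wide (its own y) and 20 mm deep with flat upright sides; it rises backwards at 30 degrees from the top of the back wall (30 mm behind, 42 mm up) and is 110 mm long.
- lump1: lump of amber gum, one of at most eight (None when absent), about 27 mm long and 24 mm thick, 12 g, smooth (slides, and may roll, on a slope of 14 to 19 degrees). Origin: its centre.
- lump2: lump of amber gum, one of at most eight (None when absent), about 27 mm long and 24 mm thick, 12 g, smooth (slides, and may roll, on a slope of 14 to 19 degrees). Origin: its centre.
- lump3: lump of amber gum, one of at most eight (None when absent), about 27 mm long and 24 mm thick, 12 g, smooth (slides, and may roll, on a slope of 14 to 19 degrees). Origin: its centre.
- lump4: lump of amber gum, one of at most eight (None when absent), about 27 mm long and 24 mm thick, 12 g, smooth (slides, and may roll, on a slope of 14 to 19 degrees). Origin: its centre.
- lump5: lump of amber gum, one of at most eight (None when absent), about 27 mm long and 24 mm thick, 12 g, smooth (slides, and may roll, on a slope of 14 to 19 degrees). Origin: its centre.
- lump6: lump of amber gum, one of at most eight (None when absent), about 27 mm long and 24 mm thick, 12 g, smooth (slides, and may roll, on a slope of 14 to 19 degrees). Origin: its centre.
- lump7: lump of amber gum, one of at most eight (None when absent), about 27 mm long and 24 mm thick, 12 g, smooth (slides, and may roll, on a slope of 14 to 19 degrees). Origin: its centre.
- lump8: lump of amber gum, one of at most eight (None when absent), about 27 mm long and 24 mm thick, 12 g, smooth (slides, and may roll, on a slope of 14 to 19 degrees). Origin: its centre.
- tape: roll of tan tape lying flat, 84 mm across, 24 mm high; not to be disturbed. Origin: centre of its underside.
- ink: small dark ink bottle with a black cap, 46 mm across, 65 mm high; not to be disturbed. Origin: centre of its underside.
- brush: paint brush lying on the desk, 190 mm long; not to be disturbed. Origin: centre of its underside (middle of its length).
- tub: clear tub with a yellow lid, 64 mm across, 60 mm high; not to be disturbed. Origin: centre of its underside.
- weight: marble paperweight, 90 x 35 x 25 mm; not to be disturbed. Origin: centre of its underside.

How it is judged:
By the outcome, as a careful person would: the job done as asked, in the order asked, and still so for the second after the job is handed in, with the robot touching nothing.
Of lump1, lump2, lump3, lump4, lump5, lump6, lump7, lump8 only 5 to 8 are there at a start; the rules pass over those that are not, and their reading is None.
At some moment in a run one of stopper, scoop may be knocked a few centimetres aside while the robot is not near it.
It also fails if it takes over 184 s, if anything falls off the work surface, if the arm or the gripper's body presses on something with over 40 N, if the wrist force passes 120 N, or if a joint passes its speed limit or range.

## Working session

There is one attempt and no reset: what is moved stays moved. The work goes in short steps, Python scripts to look and compute and a tool call to move; the robot and the scene stay as the last step left them, time stands still between calls to the robot, and variables do not carry over. Pictures are saved under pics/ and viewed, about 12 in all and at most 16, crops included, and the job is handed in when it is done.

Besides the shell and the picture viewer there is one more tool, called after "Call:" as name([rows], argument=value, ...), one row to a line, values as JSON. play_rows: Moves the arm, as the interface text tells. Its arguments: {"type":"object","properties":{"targets":{"type":"array","items":{"type":"array","items":{"type":"number"}}}},"required":["targets"]}

```bash
mkdir -p pics; cat > h.py <<'E'
import numpy as np, cv2
from rig import bot
np.set_printoptions(precision=4,suppress=True)
def cal(n):
    c=bot.get_calibration(n); return {k:np.array(v) if k in'Rt' else v for k,v in c.items()}
def ray(c,u,v,fish=False):
    x=np.array([(u-c['cx'])/c['fx'],(v-c['cy'])/c['fy']])
    if fish:
        r=np.linalg.norm(x); d=np.array([*(x/max(r,1e-9)*np.sin(r)),np.cos(r)])
    else: d=np.array([*x,1.])
    return -c['R'].T@c['t'], c['R'].T@d
def onz(c,u,v,z,fish=False):
    o,d=ray(c,u,v,fish); return o+d*(z-o[2])/d[2]
def proj(c,X,fish=False):
    p=c['R']@np.array(X)+c['t']
    if fish:
        r=np.hypot(p[0],p[1]); th=np.arctan2(r,p[2]); s=th/max(r,1e-9); a=p[:2]*s
    else: a=p[:2]/p[2]
    return np.array([a[0]*c['fx']+c['cx'],a[1]*c['fy']+c['cy']])
E
python3 - <<'E'
from h import *
for n in('scene','side','wrist'):
    c=cal(n); im=bot.capture(n); cv2.imwrite(f'pics/{n}0.png',im); print(n,c['fx'],c['cx'],c['cy'],-c['R'].T@c['t'],c['R'][2])
a=cv2.imread('pics/scene0.png');
s=bot.read_state(); print(s)
E
```

```text
scene 464.228517111123 287.0587306288055 213.53110678442536 [1.0732 0.5452 0.8699] [-0.5166 -0.4469 -0.7303]
side 429.7012391943334 279.36464677072155 209.20368993368274 [0.2326 0.7618 0.7226] [ 0.3253 -0.7062 -0.6288]
wrist 325.19226210127806 275.6914770099515 207.41257296797346 [ 0.2635 -0.5716  0.3833] [-0.2287 -0.0752 -0.9706]
{'time_s': 0.15, 'joint_positions': array([-81.5624,  30.2657,  82.1397,   0.0003,  67.6893, -10.2251]), 'qvel': array([ 0.146 , -0.2109, -0.2454,  0.1004,  0.0446,  0.0358]), 'tau': array([  0.0013, -44.0431, -17.6843,   0.0635,   0.0552,  -0.0001]), 'position': array([ 0.2   , -0.5916,  0.2218]), 'tcp_rot': array([[ 0.9474,  0.32  , -0.0002],
       [ 0.32  , -0.9474,  0.0016],
       [ 0.0003, -0.0016, -1.    ]]), 'force': array([ 0.2736, -0.7067,  0.1134]), 'moment': array([-0.0079, -0.0148,  0.0495]), 'opening': 1.0010969367406182}
```

View pics/scene0.png

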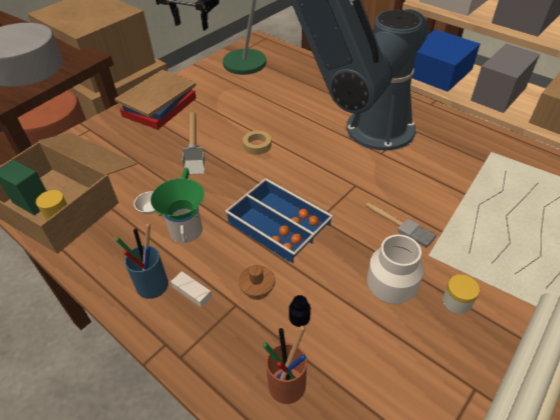

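View pics/side0.png

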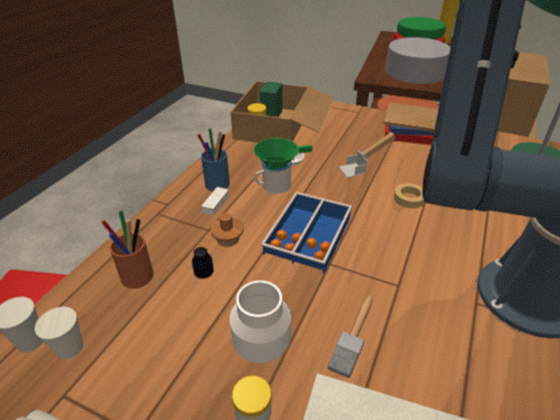

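```bash
python3 - <<'E'
from h import *
a=cv2.imread('pics/scene0.png')[100:310,120:440]; b=cv2.imread('pics/side0.png')[120:370,190:430]
cv2.imwrite('pics/sc1.png',cv2.resize(a,None,fx=2.5,fy=2.5,interpolation=2)); cv2.imwrite('pics/si1.png',cv2.resize(b,None,fx=2.4,fy=2.4,interpolation=2))
for n in('scene','side'):
    im=cv2.imread(f'pics/{n}0.png'); h=cv2.cvtColor(im,40)
    c=cal(n)
    for nm,lo,hi,A in(('green',(55,120,40),(85,255,255),150),('blue',(105,120,40),(120,255,255),200),('amber',(5,200,150),(12,255,255),10)):
        m=cv2.inRange(h,lo,hi)
        k,l,st,ce=cv2.connectedComponentsWithStats(m)
        print(n,nm,[(st[i].tolist(),ce[i].round(1).tolist()) for i in range(1,k) if st[i,4]>A])
E
```

```text
scene green [([152, 169, 52, 51, 1548], [177.5, 196.7])]
scene blue [([412, 30, 68, 61, 2726], [443.7, 59.0]), ([251, 182, 77, 49, 1158], [285.7, 203.4]), ([231, 198, 79, 53, 1263], [265.5, 220.0]), ([229, 216, 64, 45, 461], [260.4, 238.6])]
scene amber [([301, 210, 6, 7, 18], [303.6, 213.2])]
side green [([398, 17, 47, 22, 809], [421.0, 27.1]), ([255, 138, 57, 33, 1025], [277.9, 151.9])]
side blue [([267, 196, 52, 52, 968], [295.9, 217.2]), ([297, 202, 50, 55, 1123], [323.2, 226.6]), ([264, 217, 85, 54, 322], [305.0, 254.6])]
side amber [([321, 243, 8, 6, 33], [324.8, 245.2]), ([286, 245, 7, 4, 12], [289.2, 246.8])]
```

View pics/sc1.png

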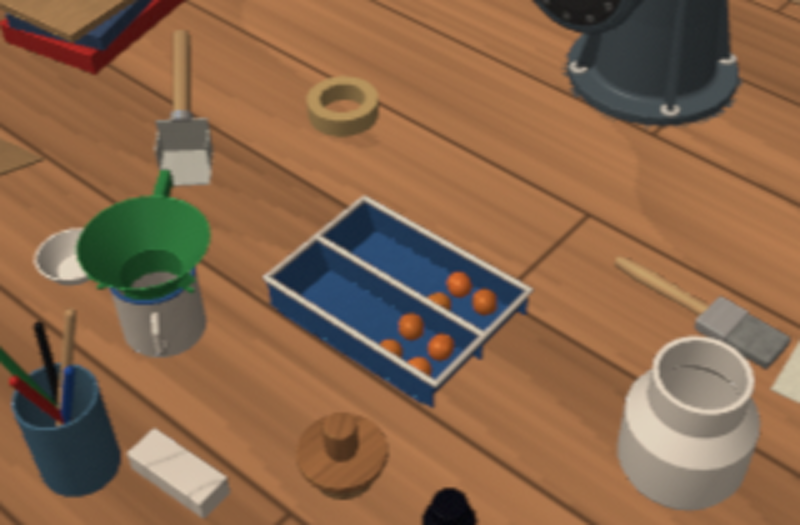

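View pics/si1.png

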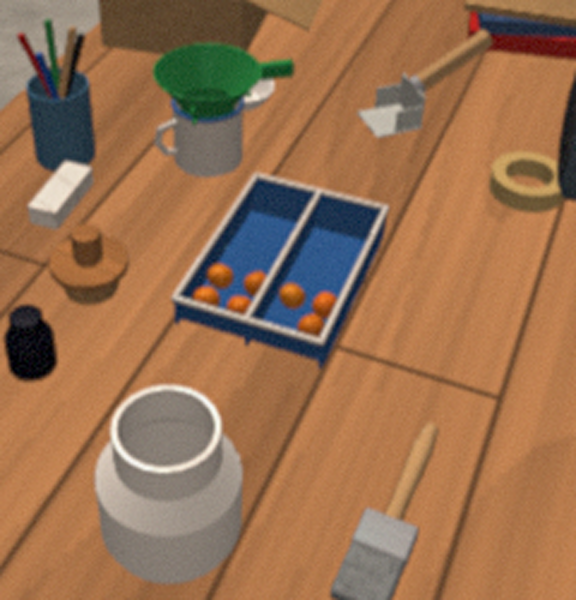

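```bash
python3 - <<'E'
from h import *
S,D=cal('scene'),cal('side')
f=lambda p:(120+p[0]/2.5,100+p[1]/2.5); g=lambda p:(190+p[0]/2.4,120+p[1]/2.4)
def tri(p,q):
    o1,d1=ray(S,*p);o2,d2=ray(D,*q)
    A=np.stack([d1,-d2],1); s=np.linalg.lstsq(A,o2-o1,rcond=None)[0]; return (o1+s[0]*d1+o2+s[1]*d2)/2
L=[('funrim',(144,246),(207,78),.12),('funhandle tip',(165,176),(291,69),.12),('jarrim',(702,375),(167,429),.125),('knobtop',(341,422),(87,236),.073),
('flangectr',(341,456),(88,262),.037),('scoop hend',(181,33),(488,38),.1),('scoop neck',(181,116),(410,84),.045),('lipA',(164,184),(377,136),.0016),('lipB',(210,183),(360,112),.0016),('lipA2',(164,184),(360,112),.0016),('lipB2',(210,183),(377,136),.0016),
('tin a',(363,199),(385,207),.043),('tin b',(530,290),(323,341),.043),('tin c',(435,384),(178,297),.043),('tin d',(266,278),(258,177),.043),
('ink',(449,500),(28,318),.065),('tub',(0,0),(0,0),0)]
for n,p,q,z in L[:-1]:
    p,q=f(p),g(q); print(n,onz(S,*p,z),onz(D,*q,z),'tri',tri(p,q))
print('lumps S',[onz(S,*f(p),.014)[:2].round(3).tolist() for p in((458,284),(484,301),(438,302),(411,326),(440,347),(390,349),(418,368))])
print('lumps D',[onz(D,*g(p),.014)[:2].round(3).tolist() for p in((220,275),(206,297),(256,282),(238,306),(292,294),(325,304),(311,324))])
print('tape',onz(S,*f((343,104)),.02),onz(S,257,142,.02))
print('brush',onz(S,*f((620,262)),.008),onz(S,*f((770,345)),.008))
print('mug handle',onz(S,*f((157,335)),.04),'weight',onz(S,*f((180,472)),.02), 'pens',onz(S,148,275,.0),'tub',onz(S,460,290,.06),'saucer',onz(S,*f((68,255)),.02))
E
```

```text
funrim [ 0.6669 -0.1369  0.12  ] [ 0.6517 -0.13    0.12  ] tri [ 0.6602 -0.1481  0.1078]
funhandle tip [ 0.5904 -0.1952  0.12  ] [ 0.5737 -0.1862  0.12  ] tri [ 0.5816 -0.2087  0.106 ]
jarrim [0.4755 0.3336 0.125 ] [0.4694 0.3328 0.125 ] tri [0.4712 0.3312 0.1208]
knobtop [0.6732 0.1112 0.073 ] [0.668  0.1145 0.073 ] tri [0.6711 0.1092 0.0684]
flangectr [0.6817 0.1163 0.037 ] [0.6709 0.1132 0.037 ] tri [0.6762 0.109  0.0286]
scoop hend [ 0.4023 -0.3873  0.1   ] [ 0.3932 -0.3832  0.1   ] tri [ 0.3952 -0.3973  0.0921]
scoop neck [ 0.4628 -0.3326  0.045 ] [ 0.469  -0.3311  0.045 ] tri [ 0.4674 -0.3258  0.0497]
lipA [ 0.5239 -0.3028  0.0016] [ 0.4873 -0.2681  0.0016] tri [ 0.5018 -0.3359 -0.0396]
lipB [ 0.4898 -0.2643  0.0016] [ 0.523  -0.3104  0.0016] tri [ 0.508  -0.2405  0.0389]
lipA2 [ 0.5239 -0.3028  0.0016] [ 0.523  -0.3104  0.0016] tri [ 0.5226 -0.305   0.0025]
lipB2 [ 0.4898 -0.2643  0.0016] [ 0.4873 -0.2681  0.0016] tri [ 0.4878 -0.2675  0.0003]
tin a [ 0.4321 -0.0835  0.043 ] [ 0.425  -0.0862  0.043 ] tri [ 0.4266 -0.0896  0.038 ]
tin b [0.4248 0.1282 0.043 ] [0.418  0.1249 0.043 ] tri [0.4195 0.1236 0.0385]
tin c [0.5727 0.1313 0.043 ] [0.5636 0.1273 0.043 ] tri [0.5669 0.125  0.0365]
tin d [ 0.5776 -0.0803  0.043 ] [ 0.5675 -0.0798  0.043 ] tri [ 0.5716 -0.0882  0.0346]
ink [0.6701 0.2269 0.065 ] [0.6642 0.2282 0.065 ] tri [0.6675 0.2245 0.06  ]
lumps S [[0.442, 0.053], [0.443, 0.087], [0.474, 0.053], [0.515, 0.053], [0.517, 0.092], [0.55, 0.056], [0.551, 0.092]]
lumps D [[0.553, 0.053], [0.552, 0.089], [0.516, 0.048], [0.518, 0.087], [0.476, 0.049], [0.441, 0.049], [0.444, 0.081]]
tape [ 0.3076 -0.2291  0.02  ] [ 0.3094 -0.2283  0.02  ]
brush [0.3062 0.1584 0.008 ] [0.3075 0.3315 0.008 ]
mug handle [ 0.6938 -0.1088  0.04  ] weight [0.7762 0.0111 0.02  ] pens [ 0.8088 -0.1073  0.    ] tub [0.4368 0.4631 0.06  ] saucer [ 0.6716 -0.2782  0.02  ]
```

Call:
play_rows([
  [0, 0.039, 0.041, 0, 0, 0, 0.03],
  [0, 0.039, 0.041, 0, 0, 0, 0.03],
  [0, 0.039, 0.041, 0, 0, 0, 0.03],
  [0, 0.039, 0.041, 0, 0, 0, 0.03],
  [0, 0.039, 0.041, 0, 0, 0, 0.03],
  [0, 0.039, 0.041, 0, 0, 0, 0.03],
  [0, 0.039, 0.041, 0, 0, 0, 0.03],
  [0, 0.039, 0.041, 0, 0, 0, 0.03],
  [0, 0.039, 0.041, 0, 0, 0, 0.03],
  [0, 0.039, 0.041, 0, 0, 0, 0.03],
  [0, 0, 0, 0, 0, 0, 0],
  [0, 0, 0, 0, 0, 0, 0],
])

```text
time_s: 1.65
position: [0.5895, -0.1819, 0.2221]
tcp_rot: [[0.81, 0.586, -0.001], [0.586, -0.81, -0.0], [-0.001, -0.001, -1.0]]
force: [-0.3, -0.8, 0.2]
opening: 1.0
```

```bash
python3 - <<'E'
from h import *
s=bot.read_state(); c=cal('wrist'); im=bot.capture('wrist'); cv2.imwrite('pics/w1.png',im)
print(s['position'],s['tcp_rot'],-c['R'].T@c['t'],c['R'])
h=cv2.cvtColor(im,40); m=cv2.inRange(h,(50,120,30),(90,255,255)); k,l,st,ce=cv2.connectedComponentsWithStats(m); print(st[1:][st[1:,4]>100])
print('pred tip',proj(c,[.582,-.19,.11],True),'funnel c',proj(c,[.66,-.135,.12],True),'tcp',proj(c,s['position'],True))
E
```

```text
[ 0.5895 -0.1819  0.2221] [[ 0.81    0.5864 -0.0014]
 [ 0.5864 -0.81   -0.    ]
 [-0.0012 -0.0008 -1.    ]] [ 0.6442 -0.1443  0.3836] [[ 0.5856 -0.8106 -0.0006]
 [-0.7864 -0.5683  0.2423]
 [-0.1967 -0.1414 -0.9702]]
[[  218    39   149   191 12413]]
pred tip [276.6045 217.278 ] funnel c [278.05   105.3704] tcp [273.083  254.6719]
```

View pics/w1.png

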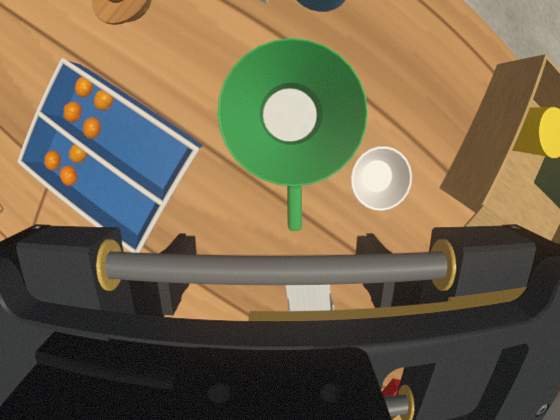

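```bash
cat >> h.py <<'E'
def lastwrist(): # calibration at present pose
    return cal('wrist')
E
python3 - <<'E'
from h import *
c=cal('wrist'); P=lambda u,v,z:onz(c,u,v,z,True)
im=cv2.imread('pics/w1.png'); h=cv2.cvtColor(im,40); m=cv2.inRange(h,(50,120,30),(90,255,255))
# rim points: outline points mapped to z=.12 and circle-fitted (excluding handle)
ct=max(cv2.findContours(m,0,1)[0],key=cv2.contourArea)[:,0,:].astype(float)
X=np.array([P(u,v,.12) for u,v in ct]); hd=ct[:,1]>182
A=X[~hd][:,:2]; M=np.c_[2*A,np.ones(len(A))]; s=np.linalg.lstsq(M,(A**2).sum(1),rcond=None)[0]; r=np.sqrt(s[2]+s[0]**2+s[1]**2); print('rim',s[:2],r)
tip=X[hd&(ct[:,1]>225)].mean(0); mid=X[hd&(ct[:,1]>195)&(ct[:,1]<215)].mean(0); print('tip',tip,'mid',mid, np.linalg.norm(tip[:2]-s[:2]))
d=mid[:2]-s[:2]; d/=np.linalg.norm(d); print('dir',np.degrees(np.arctan2(d[1],d[0])),'grip',s[:2]+.083*d)
print('tin',[P(u,v,.043)[:2] for u,v in((64,61),(198,149),(137,248),(21,160))])
for p in((83,87),(103,100),(72,112),(91,128),(78,153),(52,160),(68,175)):print(P(*p,.014)[:2])
E
```

```text
rim [ 0.6635 -0.1452] 0.04887340895884651
tip [ 0.5851 -0.2071  0.12  ] mid [ 0.6012 -0.1945  0.12  ] 0.09995157938988677
dir -141.64409904264778 grip [ 0.5984 -0.1967]
tin [array([0.5732, 0.1194]), array([ 0.5785, -0.09  ]), array([ 0.4371, -0.0891]), array([0.4301, 0.1171])]
[0.5538 0.0915]
[0.5552 0.0543]
[0.5182 0.0886]
[0.5166 0.0503]
[0.4782 0.0513]
[0.4456 0.0856]
[0.4435 0.0512]
```

```bash
python3 - <<'E'
from h import *
c=cal('wrist'); P=lambda u,v,z:onz(c,u,v,z,True)[:2]
for p in((292,39),(218,112),(366,112),(293,186),(292,112)): print(p,P(*p,.12))
im=cv2.imread('pics/w1.png'); h=cv2.cvtColor(im,40); m=cv2.inRange(h,(50,120,30),(90,255,255))
ct=max(cv2.findContours(m,0,1)[0],key=cv2.contourArea)[:,0,:].astype(float)
A=np.array([P(u,v,.12) for u,v in ct if v<180]); 
from scipy.optimize import least_squares
q=least_squares(lambda s:np.hypot(*(A-s[:2]).T)-s[2],[.66,-.14,.06]); print(q.x,abs(q.fun).max(),len(A))
E
```

```text
(292, 39) [ 0.7116 -0.1123]
(218, 112) [ 0.6277 -0.0991]
(366, 112) [ 0.6992 -0.1963]
(293, 186) [ 0.6135 -0.1843]
(292, 112) [ 0.662  -0.1479]
[ 0.6623 -0.1445  0.0468] 0.02828855390229675 910
```

Call:
play_rows([
  [0, 0.008, -0.017, 0, 0, 0, 0.036],
  [0, 0, 0, -0.05, 0, 0, 0],
  [0, 0, 0, -0.05, 0, 0, 0],
  [0, 0, 0, -0.031, 0, 0, 0],
  [0, 0, 0, 0, 0, 0, 0],
  [1, 0, 0, 0, 0, 0, 0],
  [1, 0, 0, 0, 0, 0, 0],
  [1, 0, 0, 0, 0, 0, 0],
  [1, 0, 0, 0, 0, 0, 0],
  [1, 0, 0, 0, 0, 0, 0],
  [1, 0, 0, 0, 0, 0, 0],
  [1, 0, 0, 0, 0, 0, 0],
])

```text
time_s: 3.2
position: [0.5981, -0.199, 0.0915]
tcp_rot: [[0.789, 0.615, -0.0], [0.615, -0.789, 0.0], [-0.0, -0.0, -1.0]]
force: [0.2, 1.3, -0.5]
opening: 0.291
```

Call:
play_rows([
  [1, 0, 0, 0.01, 0, 0, 0],
  [1, 0, 0, 0.02, 0, 0, 0],
  [1, 0, 0, 0.03, 0, 0, 0],
  [1, 0, 0, 0.03, 0, 0, 0],
  [1, 0, 0, 0.03, 0, 0, 0],
  [1, 0, 0, 0.03, 0, 0, 0],
  [1, 0, 0, 0, 0, 0, 0],
])

```text
time_s: 4.08
position: [0.5996, -0.1999, 0.2447]
tcp_rot: [[0.789, 0.615, 0.006], [0.615, -0.789, -0.003], [0.003, 0.006, -1.0]]
force: [0.2, -1.1, -1.7]
opening: 0.134
```

```bash
python3 - <<'E'
from h import *
s=bot.read_state(); print(s['position'],s['opening'])
a=[bot.capture(n) for n in('scene','side','wrist')]
cv2.imwrite('pics/a2.png',np.hstack([cv2.resize(a[0][80:320,100:440],(400,282)),cv2.resize(a[2],(400,300))[:282]]))
E
```

```text
[ 0.5996 -0.1999  0.2447] 0.13409325229359284
```

View pics/a2.png

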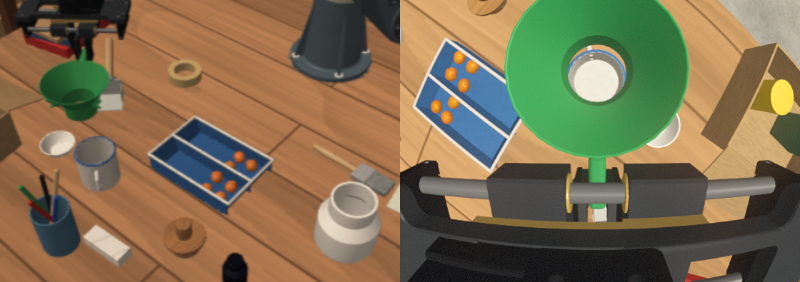

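```bash
python3 - <<'E'
from h import *
S,D,W=cal('scene'),cal('side'),cal('wrist')
print(W['R'])
for n,c in(('scene',S),('side',D),('wrist',W)):
    im=bot.capture(n); cv2.imwrite(f'pics/f_{n}.png',im); h=cv2.cvtColor(im,40); m=cv2.inRange(h,(50,110,25),(90,255,255))
    k,l,st,ce=cv2.connectedComponentsWithStats(m)
    for i in range(1,k):
        if st[i,4]>300: print(n,st[i],ce[i])
s=bot.read_state(); print(s['position'],s['opening'])
# predicted rim pixel extremes in each view for rim at nominal height / 15 mm lower
for dz in(0,-.01,-.02):
    p=s['position']; d=np.array([.789,.615]); z=p[2]+.019+.010+dz
    C=[[p[0]+.083*d[0]+.062*np.cos(t),p[1]+.083*d[1]+.062*np.sin(t),z] for t in np.linspace(0,6.28,90)]
    for n,c,f in(('scene',S,0),('side',D,0),('wrist',W,1)):
        q=np.array([proj(c,X,f) for X in C]); print(dz,n,q.min(0).round(1),q.max(0).round(1))
E
```

```text
[[ 0.6138 -0.7894 -0.0023]
 [-0.7656 -0.596   0.2423]
 [-0.1927 -0.147  -0.9702]]
scene [ 136  123   58   61 2137] [165.7941 154.8156]
side [398  17  25  20 398] [409.8618  26.7462]
side [ 251   83   55   50 1436] [275.9756 107.4318]
wrist [  146     0   259   256 42282] [274.5692 105.2565]
[ 0.5972 -0.1986  0.2398] 0.13648902065870475
0 scene [132.  126.1] [192.9 163.8]
0 side [249.7  86.5] [299.7 107.7]
0 wrist [128.8 -46.1] [416.9 234.5]
-0.01 scene [133.3 129.9] [193.7 167.6]
-0.01 side [249.9  90.1] [299.6 111.6]
-0.01 wrist [138. -36.] [408.1 227.5]
-0.02 scene [134.5 133.6] [194.4 171.4]
-0.02 side [250.1  93.7] [299.5 115.4]
-0.02 wrist [146.1 -26.9] [400.3 221.4]
```

```bash
python3 - <<'E'
import cv2,numpy as np
a=cv2.imread('pics/f_scene.png')[90:210,110:210]; b=cv2.imread('pics/f_side.png')[60:160,230:330]
cv2.imwrite('pics/f3.png',np.hstack([cv2.resize(a,(400,480),interpolation=2),cv2.resize(b,(400,400),interpolation=2)[:480] if 0 else cv2.copyMakeBorder(cv2.resize(b,(400,400),interpolation=2),0,80,0,0,0)]))
E
```

```text
(no output)
```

View pics/f3.png

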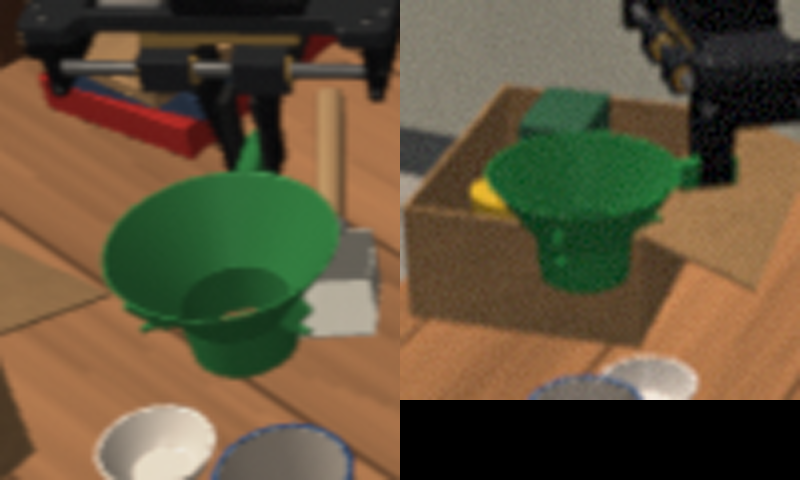

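Call:
play_rows([
  [1, -0.01, 0.025, 0, 0, 0, 0],
  [1, -0.019, 0.048, 0, 0, 0, 0],
  [1, -0.019, 0.048, 0, 0, 0, 0],
  [1, -0.019, 0.048, 0, 0, 0, 0],
  [1, -0.019, 0.048, 0, 0, 0, 0],
  [1, -0.019, 0.048, 0, 0, 0, 0],
  [1, -0.019, 0.048, 0, 0, 0, 0],
  [1, -0.019, 0.048, 0, 0, 0, 0],
  [1, -0.019, 0.048, 0, 0, 0, 0],
  [1, -0.019, 0.047, 0, 0, 0, 0],
  [1, -0.01, 0.023, 0, 0, 0, 0],
  [1, 0, 0, 0, 0, 0, 0],
])

```text
time_s: 5.88
position: [0.4057, 0.2811, 0.2408]
tcp_rot: [[0.787, 0.617, -0.002], [0.617, -0.787, -0.001], [-0.002, -0.001, -1.0]]
force: [0.8, -0.8, -0.5]
opening: 0.136
```

Call:
play_rows([
  [1, 0, 0, -0.02, 0, 0, 0],
  [1, 0, 0, -0.02, 0, 0, 0],
  [1, 0, 0, 0, 0, 0, 0],
  [1, 0, 0, 0, 0, 0, 0],
])

```text
time_s: 6.38
position: [0.4078, 0.2794, 0.2018]
tcp_rot: [[0.79, 0.614, 0.0], [0.614, -0.79, -0.0], [0.0, 0.0, -1.0]]
force: [-0.4, -0.5, -0.9]
opening: 0.134
```

```bash
python3 - <<'E'
from h import *
s=bot.read_state(); p=s['position'];print(p,s['tcp_rot'],s['opening'])
o=[]
for n,(u,v) in(('scene',(397,245)),('side',(260,300))):
    im=bot.capture(n); cv2.imwrite(f'pics/j_{n}.png',im); y,x=max(v-80,0),u-75
    o.append(cv2.resize(im[y:y+120+30,x:x+133],(400,450),interpolation=2)); c=cal(n)
    print(n,'crop',x,y,'fun axis pts pred',proj(c,[p[0]+.0655,p[1]+.051,p[2]-.05]),proj(c,[p[0]+.0655,p[1]+.051,p[2]+.02]),'jar rim c',proj(c,[.4712,.3312,.121]))
cv2.imwrite('pics/j3.png',np.hstack(o))
E
```

```text
[0.4078 0.2794 0.2018] [[ 0.7895  0.6137  0.0004]
 [ 0.6137 -0.7895 -0.    ]
 [ 0.0003  0.0003 -1.    ]] 0.13434582067752848
scene crop 322 165 fun axis pts pred [402.2222 240.1752] [408.5723 216.4782] jar rim c [400.5193 249.3784]
side crop 185 220 fun axis pts pred [257.663  286.9516] [256.1265 258.342 ] jar rim c [259.1507 299.2171]
```

View pics/j3.png

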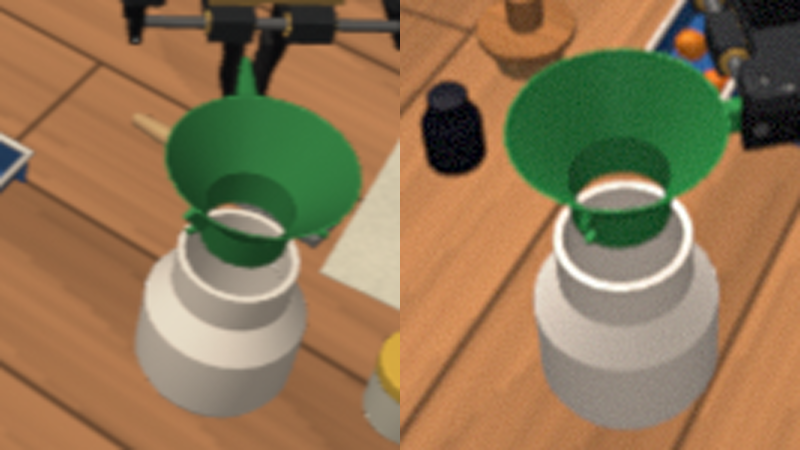

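```bash
cat >> h.py <<'E'
def tri(p,q):
    o1,d1=ray(cal('scene'),*p);o2,d2=ray(cal('side'),*q)
    s=np.linalg.lstsq(np.stack([d1,-d2],1),o2-o1,rcond=None)[0]; return (o1+s[0]*d1+o2+s[1]*d2)/2
E
python3 - <<'E'
from h import *
print('spout',tri((403.8,242.1),(257.8,288.8)),'jar',tri((401.3,249.4),(259.1,298.5)))
# jar rim via bright-rim ellipse, from first unobstructed pictures
for n,(x0,y0,x1,y1) in(('scene',(375,230,425,275)),('side',(230,278,290,320))):
    g=cv2.cvtColor(cv2.imread(f'pics/{n}0.png'),6)[y0:y1,x0:x1]; m=(g>205).astype(np.uint8)*255
    k,l,st,ce=cv2.connectedComponentsWithStats(m); i=1+st[1:,4].argmax(); pts=np.argwhere(l==i)[:,::-1].astype(np.float32)
    print(n,st[i],cv2.fitEllipse(cv2.convexHull(pts)),x0,y0)
E
```

```text
spout [0.4725 0.3334 0.1491] jar [0.4713 0.3322 0.123 ]
scene [  0  30  16  15 122] ((-1.4530291557312012, 24.429025650024414), (3.934039354324341, 11.692700386047363), 0.0) 375 230
side [  6   3  46  36 234] ((28.649852752685547, 20.149682998657227), (35.69883346557617, 45.36128234863281), 83.9921875) 230 278
```

Call:
play_rows([
  [1, -0.001, -0.001, -0.01, 0, 0, 0],
  [1, 0, 0, -0.015, 0, 0, 0],
  [1, 0, 0, -0.01, 0, 0, 0],
  [1, 0, 0, -0.005, 0, 0, 0],
  [1, 0, 0, -0.005, 0, 0, 0],
  [1, 0, 0, -0.003, 0, 0, 0],
  [1, 0, 0, 0, 0, 0, 0],
  [1, 0, 0, 0, 0, 0, 0],
])

```text
time_s: 7.48
position: [0.4063, 0.279, 0.1538]
tcp_rot: [[0.789, 0.615, 0.001], [0.615, -0.789, 0.0], [0.001, 0.0, -1.0]]
force: [0.3, -0.3, -1.2]
opening: 0.134
```

```bash
cat > two.py <<'E'
import sys
from h import *
# usage: two.py out u1 v1 u2 v2  (crop centres), prints crop corners; scale 3
o=[];a=list(map(int,sys.argv[2:6]))
for n,u,v in(('scene',*a[:2]),('side',*a[2:])):
    im=bot.capture(n); cv2.imwrite(f'pics/{sys.argv[1]}_{n}.png',im); x,y=u-66,v-66
    x=min(max(x,0),560-133);y=min(max(y,0),420-133); o.append(cv2.resize(im[y:y+133,x:x+133],(400,400),interpolation=2)); print(n,x,y)
cv2.imwrite(f'pics/{sys.argv[1]}.png',np.hstack(o)); s=bot.read_state(); print(s['time_s'],s['position'],s['force'],s['opening'])
E
python3 two.py k 400 250 260 300
```

```text
scene 334 184
side 194 234
7.575 [0.4062 0.279  0.1538] [ 0.2978  0.7733 -1.4148] 0.13624734983580408
```

View pics/k.png

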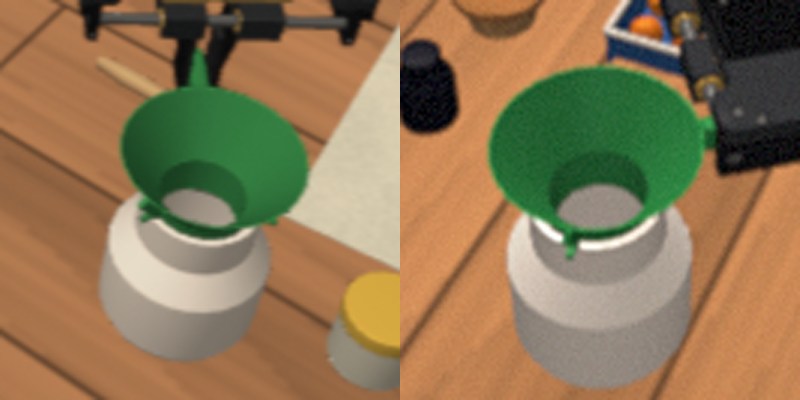

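Call:
play_rows([
  [1, 0, 0, -0.003, 0, 0, 0],
  [1, 0, 0, -0.002, 0, 0, 0],
  [1, 0, 0, -0.002, 0, 0, 0],
  [1, 0, 0, 0, 0, 0, 0],
  [1, 0, 0, 0, 0, 0, 0],
])

```text
time_s: 8.2
position: [0.405, 0.2782, 0.1472]
tcp_rot: [[0.789, 0.615, -0.002], [0.615, -0.789, -0.001], [-0.002, 0.0, -1.0]]
force: [-4.4, -2.4, 6.9]
opening: 0.136
```

Call:
play_rows([
  [0, 0, 0, 0, 0, 0, 0],
  [0, 0, 0, 0, 0, 0, 0],
  [0, 0, 0, 0, 0, 0, 0],
  [0, 0, 0, 0, 0, 0, 0],
  [0, 0, 0, 0, 0, 0, 0],
  [0, 0, 0, 0, 0, 0, 0],
  [0, 0, 0, 0.03, 0, 0, 0],
  [0, 0, 0, 0.05, 0, 0, 0],
  [0, 0, 0, 0.03, 0, 0, 0],
])

```text
time_s: 9.32
position: [0.4068, 0.2792, 0.2587]
tcp_rot: [[0.789, 0.615, 0.003], [0.615, -0.789, 0.001], [0.003, 0.001, -1.0]]
force: [-0.2, 0.9, 0.2]
opening: 0.986
```

Call:
play_rows([
  [0, 0.01, -0.03, 0, 0, 0, 0],
  [0, 0.01, -0.057, 0, 0, 0, 0],
  [0, 0.01, -0.057, 0, 0, 0, 0.01],
  [0, 0.01, -0.057, 0, 0, 0, 0.01],
  [0, 0, -0.057, 0, 0, 0, 0.01],
  [0, 0, -0.057, 0, 0, 0, 0.01],
  [0, 0, -0.057, 0, 0, 0, 0.01],
  [0, 0, -0.057, 0, 0, 0, 0.01],
  [0, -0.01, -0.057, 0, 0, 0, 0.01],
  [0, -0.01, -0.057, 0, 0, 0, 0.01],
  [0, -0.01, -0.057, 0, 0, 0, 0.02],
  [0, 0.002, -0.054, 0, 0, 0, 0.02],
])

```text
time_s: 10.82
position: [0.417, -0.3769, 0.2565]
tcp_rot: [[0.71, 0.704, -0.0], [0.704, -0.71, 0.0], [0.0, -0.0, -1.0]]
force: [0.4, 0.0, 0.4]
opening: 0.998
```

Call:
play_rows([
  [0, 0, 0, -0.02, 0, 0, 0],
  [0, 0, 0, -0.02, 0, 0, 0],
  [0, 0, 0, 0, 0, 0, 0],
  [0, 0, 0, 0, 0, 0, 0],
])

```text
time_s: 11.32
position: [0.4184, -0.3753, 0.2171]
tcp_rot: [[0.71, 0.705, 0.001], [0.705, -0.71, -0.001], [-0.0, 0.001, -1.0]]
force: [-0.6, -0.4, 0.2]
opening: 1.0
```

```bash
python3 - <<'E'
from h import *
s=bot.read_state(); c=cal('wrist'); im=bot.capture('wrist'); cv2.imwrite('pics/w4.png',im)
for n in('scene','side'): cv2.imwrite(f'pics/w4{n}.png',bot.capture(n))
print(s['position'],s['tcp_rot'],'tcp',proj(c,s['position'],True),'lips',proj(c,[.5226,-.305,.0016],True),proj(c,[.4878,-.2675,.0016],True),'grip',proj(c,[.4176,-.367,.076],True))
E
```

```text
[ 0.4184 -0.3753  0.2171] [[ 0.7095  0.7047  0.0006]
 [ 0.7047 -0.7095 -0.0007]
 [-0.0001  0.0009 -1.    ]] tcp [272.9109 254.2487] lips [294.6759  79.1034] [250.0068  77.7921] grip [267.1693 192.54  ]
```

View pics/w4.png

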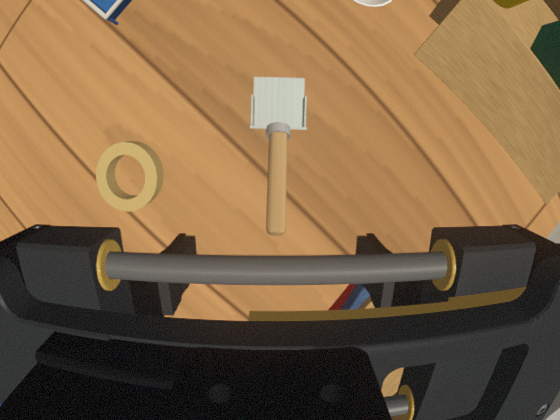

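```bash
cat > scoop.py <<'E'
import sys
from h import *
def scoop(l1,l2,he,floor=0.):
    c=cal('wrist'); P=lambda p,z:onz(c,*p,z,True)[:2]
    a,b=P(l1,.0016+floor),P(l2,.0016+floor); e=P(he,.10+floor); m=(a+b)/2
    w=b-a; n=np.array([-w[1],w[0]])/np.linalg.norm(w); d=(m-e)/np.linalg.norm(m-e)
    print('width',np.linalg.norm(w),'len',np.linalg.norm(m-e),'heading by lip',np.degrees(np.arctan2(n[1],n[0])),'by handle',np.degrees(np.arctan2(d[1],d[0])))
    print('lip',m,'grip',m-.119*d,'end',e)
E
python3 - <<'E'
from scoop import *
scoop((254,77),(305,80),(276,230))
c=cal('wrist');print(onz(c,279,130,.045,True))
E
```

```text
width 0.058575671202678224 len 0.14887023035220562 heading by lip 41.46757526523885 by handle 43.09519339972191
lip [ 0.5114 -0.2923] grip [ 0.4245 -0.3736] end [ 0.4027 -0.394 ]
[ 0.4678 -0.334   0.045 ]
```

Call:
play_rows([
  [0, 0.007, 0.002, -0.02, 0, 0, -0.04],
  [0, 0, 0, -0.05, 0, 0, 0],
  [0, 0, 0, -0.05, 0, 0, 0],
  [0, 0, 0, -0.03, 0, 0, 0],
  [0, 0, 0, -0.01, 0, 0, 0],
  [0, 0, 0, 0, 0, 0, 0],
  [1, 0, 0, 0, 0, 0, 0],
  [1, 0, 0, 0, 0, 0, 0],
  [1, 0, 0, 0, 0, 0, 0],
  [1, 0, 0, 0, 0, 0, 0],
  [1, 0, 0, 0, 0, 0, 0],
  [1, 0, 0, 0, 0, 0, 0],
])

```text
time_s: 12.98
position: [0.425, -0.3731, 0.0565]
tcp_rot: [[0.737, 0.676, -0.0], [0.676, -0.737, 0.0], [0.0, -0.0, -1.0]]
force: [-0.3, 0.1, -0.1]
opening: 0.404
```

Call:
play_rows([
  [1, 0, 0, 0, 0, 0, 0],
  [1, 0, 0, 0, 0, 0, 0],
  [1, 0, 0, 0, 0, 0, 0],
  [1, 0, 0, 0, 0, 0, 0],
  [1, 0, 0, 0, 0, 0, 0],
  [1, 0, 0, 0, 0, 0, 0],
])

```text
time_s: 13.72
position: [0.425, -0.3729, 0.0565]
tcp_rot: [[0.737, 0.676, -0.0], [0.676, -0.737, 0.0], [0.0, -0.0, -1.0]]
force: [0.8, 0.7, -0.5]
opening: 0.201
```

Call:
play_rows([
  [1, 0, 0, 0.01, 0, 0, 0],
  [1, 0, 0, 0.03, 0, 0, 0],
  [1, 0, 0, 0.04, 0, 0, 0],
  [1, 0.014, 0.034, 0.03, 0, 0, 0.107],
  [1, 0.014, 0.034, 0, 0, 0, 0.107],
  [1, 0.014, 0.034, 0, 0, 0, 0.107],
  [1, 0.014, 0.034, 0, 0, 0, 0.107],
  [1, 0.014, 0.034, 0, 0, 0, 0.107],
  [1, 0.014, 0.034, 0, 0, 0, 0.107],
  [1, 0.014, 0.034, 0, 0, 0, 0.107],
  [1, 0.012, 0.034, 0, 0, 0, 0.107],
  [1, 0, 0, 0, 0, 0, 0],
])

```text
time_s: 15.22
position: [0.5354, -0.099, 0.1671]
tcp_rot: [[-0.031, 1.0, 0.001], [1.0, 0.031, -0.0], [-0.0, 0.001, -1.0]]
force: [0.3, 0.0, -2.3]
opening: 0.206
```

Call:
play_rows([
  [1, 0, 0, 0, 0, 0, 0],
])

```text
time_s: 15.35
position: [0.5351, -0.1015, 0.1669]
tcp_rot: [[-0.027, 1.0, 0.0], [1.0, 0.027, -0.001], [-0.001, 0.0, -1.0]]
force: [-0.2, -0.6, -1.7]
opening: 0.205
```

```bash
python3 - <<'E'
from h import *
s=bot.read_state(); c=cal('wrist'); im=bot.capture('wrist'); cv2.imwrite('pics/w5.png',im)
for n in('scene','side'): cv2.imwrite(f'pics/w5{n}.png',bot.capture(n))
print(s['position'],s['tcp_rot'],s['opening'])
E
```

```text
[ 0.5351 -0.1015  0.1669] [[-0.0269  0.9996  0.0005]
 [ 0.9996  0.0269 -0.0009]
 [-0.0009  0.0004 -1.    ]] 0.20450533899595355
```

View pics/w5.png

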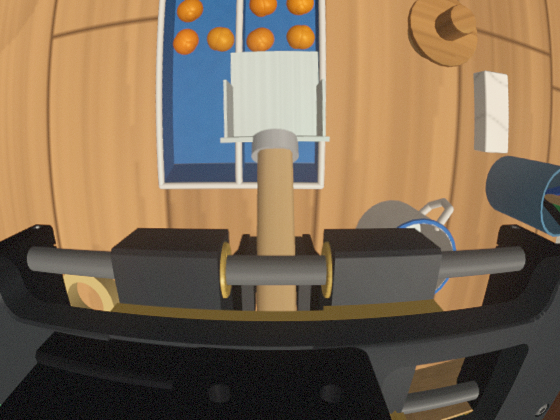

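```bash
python3 - <<'E'
from h import *
c=cal('wrist'); P=lambda u,v,z:onz(c,u,v,z,True)[:2]
for n,p in(('div near',(239,178)),('div far',(240,10)),('R near',(322,178)),('R far',(321,10)),('L near',(162,178)),('L far',(165,10)),('corner nearL',(160,187)),('corner nearR',(323,187))): print(n,P(*p,.043))
print('floor near edge',P(205,162,.003),P(280,162,.003))
for zz in(.108,.1115,.115): print('lip',zz,P(231,54,zz),P(317,52,zz))
for p in((190,10),(186,42),(222,39),(261,39),(301,37),(264,5),(301,3)): print(P(*p,.015))
print('stopper knob',P(460,22,.073),'mug',P(405,240,.08))
for n in('scene','side'): print(n, end=' ')
E
```

```text
div near [ 0.5032 -0.0822]
div far [0.5005 0.0709]
R near [ 0.5771 -0.0804]
R far [0.5723 0.0731]
L near [ 0.4308 -0.083 ]
L far [0.4303 0.0759]
corner nearL [ 0.4284 -0.0915]
corner nearR [ 0.5785 -0.0885]
floor near edge [ 0.4636 -0.0725] [ 0.5399 -0.0714]
lip 0.108 [0.5033 0.0136] [0.5612 0.0163]
lip 0.1115 [0.5038 0.0128] [0.5608 0.0155]
lip 0.115 [0.5043 0.0119] [0.5604 0.0146]
[0.4468 0.0843]
[0.4447 0.0495]
[0.4808 0.0508]
[0.5186 0.0503]
[0.5568 0.0536]
[0.5204 0.0869]
[0.5563 0.0903]
stopper knob [0.6948 0.0716] mug [ 0.6477 -0.1253]
scene side
```

Call:
play_rows([
  [1, 0.006, 0, -0.02, 0, 0, -0.01],
  [1, 0, 0, -0.03, 0, 0, 0],
  [1, 0, 0, -0.03, 0, 0, 0],
  [1, 0, 0, -0.02, 0, 0, 0],
  [1, 0, 0, -0.004, 0, 0, 0],
  [1, 0, 0, 0, 0, 0, 0],
  [1, 0, 0, 0, 0, 0, 0],
])

```text
time_s: 16.38
position: [0.5418, -0.1016, 0.0635]
tcp_rot: [[-0.017, 1.0, 0.002], [1.0, 0.017, -0.001], [-0.001, 0.002, -1.0]]
force: [0.2, -0.2, -1.7]
opening: 0.203
```

Call:
play_rows([
  [1, 0, 0, -0.002, 0, 0, 0],
  [1, 0, 0, 0, 0, 0, 0],
])

```text
time_s: 16.62
position: [0.5412, -0.1011, 0.0609]
tcp_rot: [[-0.017, 1.0, 0.001], [1.0, 0.017, -0.0], [-0.0, 0.001, -1.0]]
force: [0.4, -0.3, -0.9]
opening: 0.204
```

```bash
python3 two.py m 280 210 310 215
```

```text
scene 214 144
side 244 149
16.725 [ 0.5411 -0.1011  0.0608] [ 0.1852  0.0539 -1.6795] 0.20607423569865407
```

View pics/m.png

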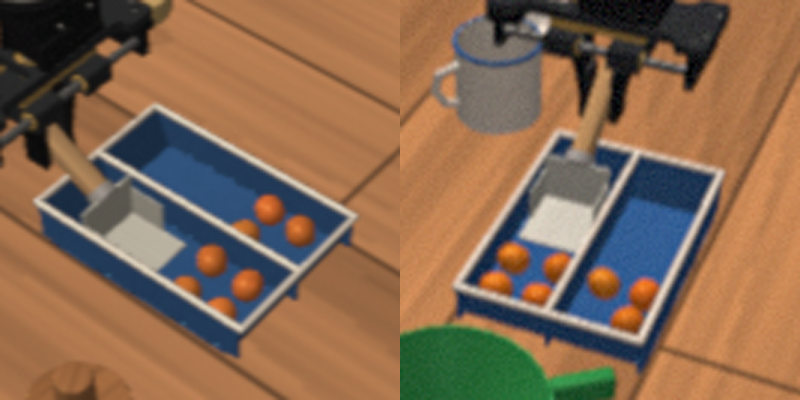

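Call:
play_rows([
  [1, 0, 0, -0.0015, 0, 0, 0],
  [1, 0, 0.004, 0, 0, 0, 0],
  [1, 0, 0.008, 0, 0, 0, 0],
  [1, 0, 0.01, 0, 0, 0, 0],
  [1, 0, 0.01, 0, 0, 0, 0],
  [1, 0, 0.01, 0, 0, 0, 0],
  [1, 0, 0.01, 0, 0, 0, 0],
  [1, 0, 0.01, 0, 0, 0, 0],
  [1, 0, 0.008, 0, 0, 0, 0],
  [1, 0, 0, 0, 0, 0, 0],
])

```text
time_s: 17.98
position: [0.5411, -0.0297, 0.0593]
tcp_rot: [[-0.018, 1.0, 0.0], [1.0, 0.018, 0.001], [0.001, 0.0, -1.0]]
force: [0.5, -0.8, 4.2]
opening: 0.205
```

```bash
cat > tilt.py <<'E'
from h import *
def tilt(sched,fo=-.116,up=.058):
    # sched: (theta deg lip up, lip advance, lip z above floor); TCP shifts between successive entries (fwd,up)
    prev=None
    for th,a,z in sched:
        t=np.radians(th); p=np.array([a+fo*np.cos(t)-up*np.sin(t), z+fo*np.sin(t)+up*np.cos(t)])
        if prev is not None: print(th,'d fwd %.4f up %.4f turn %.3f  tcp-floor %.4f'%(*(p-prev),np.radians(th-pt),p[1]))
        prev=p;pt=th
E
python3 - <<'E'
from tilt import *
S=lambda th,h:(th,.36*(h+.06*np.sin(np.radians(th)))*1.0, h+.06*np.sin(np.radians(th)))
tilt([S(0,0),S(5,.002),S(11,.005),S(18,.009),S(25,.014),S(28,.02)])
s=bot.read_state(); print(s['position'],s['force'])
E
```

```text
5 d fwd -0.0020 up -0.0031 turn 0.087  tcp-floor 0.0549
11 d fwd -0.0010 up -0.0036 turn 0.105  tcp-floor 0.0512
18 d fwd 0.0007 up -0.0044 turn 0.122  tcp-floor 0.0469
25 d fwd 0.0029 up -0.0040 turn 0.122  tcp-floor 0.0429
28 d fwd 0.0032 up 0.0020 turn 0.052  tcp-floor 0.0449
[ 0.5411 -0.0297  0.0593] [ 0.506  -0.7865  4.1663]
```

Call:
play_rows([
  [1, 0, 0.005, 0, 0, 0, 0],
  [1, 0, 0.005, 0, 0, 0, 0],
  [1, 0, 0.004, 0, 0, 0, 0],
  [1, 0, 0.004, 0, 0, 0, 0],
  [1, 0, 0, 0, 0, 0, 0],
])

```text
time_s: 18.6
position: [0.5413, -0.013, 0.0594]
tcp_rot: [[-0.017, 1.0, 0.001], [1.0, 0.017, -0.0], [-0.0, 0.001, -1.0]]
force: [0.7, -3.6, 6.1]
opening: 0.204
```

```bash
python3 two.py n 280 215 310 235
```

```text
scene 214 149
side 244 169
18.7 [ 0.5414 -0.013   0.0594] [ 0.4554 -2.6332  5.1522] 0.20246246308818971
```

View pics/n.png

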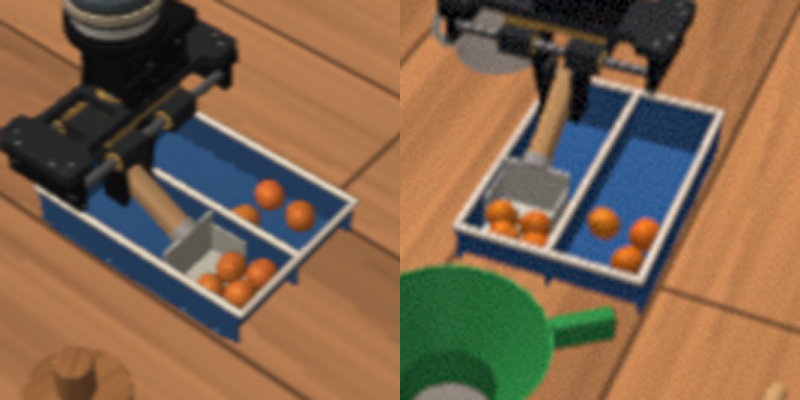

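Call:
play_rows([
  [1, 0, 0.003, 0.0005, 0, 0, 0],
  [1, 0, 0.001, 0.0005, 0, 0, 0],
  [1, 0, -0.001, -0.003, 0.087, 0, 0],
  [1, 0, -0.001, -0.0035, 0.105, 0, 0],
  [1, 0, 0.001, -0.004, 0.122, 0, 0],
  [1, 0, 0.003, -0.004, 0.122, 0, 0],
  [1, 0, 0.003, 0.002, 0.052, 0, 0],
  [1, 0, 0, 0, 0, 0, 0],
  [1, 0, 0, 0, 0, 0, 0],
])

```text
time_s: 19.82
position: [0.542, -0.0073, 0.0464]
tcp_rot: [[-0.018, 1.0, 0.002], [0.886, 0.015, 0.463], [0.463, 0.01, -0.886]]
force: [-1.1, -10.3, 0.9]
opening: 0.205
```

```bash
cat > lumps.py <<'E'
from h import *
def lumps(n,im):
    h=cv2.cvtColor(im,40); m=cv2.inRange(h,(5,190,140),(14,255,255)); m=cv2.morphologyEx(m,cv2.MORPH_OPEN,np.ones((3,3)))
    k,l,st,ce=cv2.connectedComponentsWithStats(m)
    print(n,[(ce[i].round().astype(int).tolist(),int(st[i,4])) for i in range(1,k) if st[i,4]>15])
if __name__=='__main__':
    for n in('scene','side','wrist'):
        im=bot.capture(n); cv2.imwrite(f'pics/l_{n}.png',im); lumps(n,im)
    s=bot.read_state(); print(s['time_s'],s['position'],s['force'],s['opening'])
E
python3 lumps.py
```

```text
scene [([304, 213], 31), ([314, 220], 29), ([286, 239], 84), ([297, 237], 52)]
side [([276, 237], 89), ([288, 242], 83), ([325, 246], 44), ([319, 254], 48)]
wrist [([146, 172], 176)]
19.975 [ 0.542  -0.0073  0.0465] [-0.9232 -9.6928  0.694 ] 0.20436087269968542
```

```bash
python3 - <<'E'
import cv2,numpy as np
a=cv2.imread('pics/l_scene.png')[180:270,230:340]; b=cv2.imread('pics/l_side.png')[190:280,250:340]
cv2.imwrite('pics/v14.png',np.hstack([cv2.resize(a,(440,360),interpolation=2),cv2.resize(b,(360,360),interpolation=2)]))
E
```

```text
(no output)
```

View pics/v14.png

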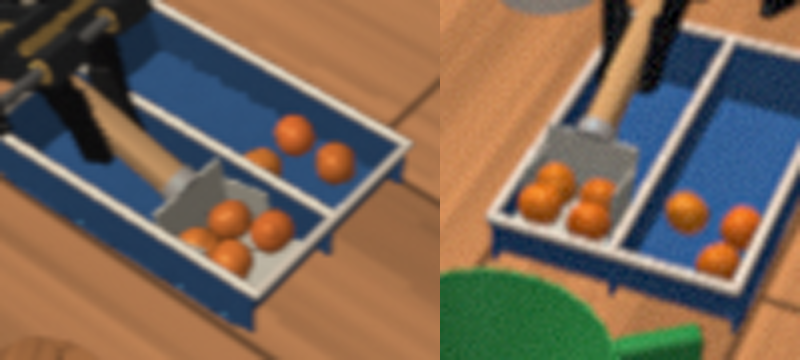

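Call:
play_rows([
  [1, 0, -0.004, 0.015, 0, 0, 0],
  [1, 0, 0, 0.035, 0, 0, 0],
  [1, 0, 0, 0.045, 0, 0, 0],
  [1, 0, 0, 0.045, 0, 0, 0],
  [1, 0, 0, 0.03, 0, 0, 0],
  [1, -0.006, 0.016, 0, 0, 0, 0],
  [1, -0.012, 0.033, 0, 0, 0, 0],
  [1, -0.013, 0.036, 0, 0, 0, 0],
  [1, -0.013, 0.036, 0, 0, 0, 0],
  [1, -0.012, 0.033, 0, 0, 0, 0],
  [1, -0.01, 0.025, 0, 0, 0, 0],
  [1, 0, 0.01, 0, 0, 0, 0],
])

```text
time_s: 21.48
position: [0.4712, 0.1833, 0.216]
tcp_rot: [[-0.017, 1.0, -0.007], [0.883, 0.018, 0.47], [0.47, 0.002, -0.883]]
force: [-0.1, -0.2, -2.3]
opening: 0.208
```

```bash
python3 lumps.py; python3 - <<'E'
from tilt import *
th=[27.6,19,10,2,-6,-12,-17,-22,-28,-35,-42]; n=len(th)
tilt([(t,0,.21-.04*min(1,i/4)) for i,t in enumerate(th)])
c=cal('side');s=cal('scene')
# funnel rim in side/scene -> position
for n,c in(('scene',s),('side',c)):
    im=cv2.imread(f'pics/l_{n}.png'); m=cv2.inRange(cv2.cvtColor(im,40),(50,110,25),(90,255,255)); k,l,st,ce=cv2.connectedComponentsWithStats(m); print(n,[(st[i].tolist(),ce[i].round(1)) for i in range(1,k) if st[i,4]>300])
    C=np.array([proj(c,[.472+.062*np.cos(t),.333+.062*np.sin(t),.165]) for t in np.linspace(0,6.3,60)]); print(C.min(0),C.max(0))
E
```

```text
scene [([385, 210], 268), ([304, 213], 28), ([314, 220], 28)]
side [([265, 245], 159), ([280, 250], 168), ([325, 246], 41), ([319, 254], 41)]
wrist [([240, 111], 24), ([253, 114], 20)]
21.625 [0.4747 0.1812 0.2168] [ 0.0762 -0.1797 -1.0746] 0.20336926034016703
19 d fwd 0.0011 up 0.0094 turn -0.150  tcp-floor 0.2171
10 d fwd 0.0043 up 0.0099 turn -0.157  tcp-floor 0.2270
2 d fwd 0.0064 up 0.0069 turn -0.140  tcp-floor 0.2339
-6 d fwd 0.0087 up 0.0059 turn -0.140  tcp-floor 0.2398
-12 d fwd 0.0079 up 0.0110 turn -0.105  tcp-floor 0.2509
-17 d fwd 0.0074 up 0.0085 turn -0.087  tcp-floor 0.2594
-22 d fwd 0.0081 up 0.0079 turn -0.087  tcp-floor 0.2672
-28 d fwd 0.0106 up 0.0084 turn -0.105  tcp-floor 0.2757
-35 d fwd 0.0134 up 0.0084 turn -0.122  tcp-floor 0.2840
-42 d fwd 0.0144 up 0.0067 turn -0.122  tcp-floor 0.2907
scene [([374, 215, 62, 48, 1813], array([406.9, 237.7]))]
[373.3273 213.3324] [436.9375 261.1703]
side [([405, 18, 40, 20, 493], array([428.9,  28.8])), ([261, 83, 20, 32, 304], array([271.2,  97.9])), ([224, 259, 91, 61, 2688], array([261.2, 283. ]))]
[220.7682 257.0673] [293.8286 312.8567]
```

Call:
play_rows([
  [1, 0, 0.001, 0.0075, -0.15, 0, 0],
  [1, 0, 0.004, 0.008, -0.157, 0, 0],
  [1, 0, 0.0065, 0.005, -0.14, 0, 0],
  [1, 0, 0.0085, 0.004, -0.14, 0, 0],
  [1, 0, 0.008, 0.011, -0.105, 0, 0],
  [1, 0, 0.0075, 0.0085, -0.087, 0, 0],
  [1, 0, 0.008, 0.008, -0.087, 0, 0],
  [1, 0, 0.0105, 0.0085, -0.105, 0, 0],
  [1, 0, 0.0135, 0.0085, -0.122, 0, 0],
  [1, 0, 0.0145, 0.0065, -0.122, 0, 0],
  [1, 0, 0, 0, 0, 0, 0],
  [1, 0, 0, 0, 0, 0, 0],
])

```text
time_s: 23.12
position: [0.4753, 0.2622, 0.2925]
tcp_rot: [[-0.017, 1.0, -0.002], [0.748, 0.011, -0.664], [-0.664, -0.012, -0.748]]
force: [0.3, -1.1, -0.7]
opening: 0.203
```

Call:
play_rows([
  [1, 0, 0, 0, 0, 0, 0],
  [1, 0, 0, 0, 0, 0, 0],
])

```text
time_s: 23.38
position: [0.4752, 0.2619, 0.2936]
tcp_rot: [[-0.015, 1.0, -0.001], [0.748, 0.011, -0.664], [-0.664, -0.011, -0.748]]
force: [0.7, 0.2, -1.2]
opening: 0.204
```

```bash
python3 lumps.py
```

```text
scene [([303, 213], 34), ([313, 220], 34)]
side [([324, 246], 46), ([320, 254], 43)]
wrist []
23.525 [0.4752 0.2625 0.2934] [ 0.1569  1.0123 -1.5106] 0.20817168029772762
```

Call:
play_rows([
  [1, 0, -0.03, 0.01, 0.1, 0, 0],
  [1, -0.001, -0.05, 0, 0.1, 0, 0],
  [1, -0.001, -0.055, -0.02, 0.1, 0, 0],
  [1, -0.001, -0.055, -0.03, 0.1, 0, 0],
  [1, -0.001, -0.055, -0.03, 0.1, 0, 0],
  [1, -0.001, -0.055, -0.03, 0.1, 0, 0],
  [1, -0.002, -0.05, -0.02, 0.1, 0, 0],
  [1, -0.001, -0.012, 0, 0.025, 0, 0],
  [1, 0, 0, 0, 0, 0, 0],
  [1, 0, 0, 0, 0, 0, 0],
  [1, 0, 0, 0, 0, 0, 0],
])

```text
time_s: 24.9
position: [0.4671, -0.0971, 0.1736]
tcp_rot: [[-0.02, 1.0, 0.0], [1.0, 0.02, -0.002], [-0.002, 0.0, -1.0]]
force: [1.2, -0.4, -1.2]
opening: 0.204
```

```bash
python3 - <<'E'
from h import *
s=bot.read_state(); c=cal('wrist'); print(s['time_s'],s['position'],s['tcp_rot'],s['force'])
ims={n:bot.capture(n) for n in('scene','side','wrist')}
for n in ims: cv2.imwrite(f'pics/q_{n}.png',ims[n])
def am(im,lo=(3,150,90),hi=(17,255,255)):
    m=cv2.inRange(cv2.cvtColor(im,40),lo,hi); m=cv2.morphologyEx(m,2,np.ones((3,3))); k,l,st,ce=cv2.connectedComponentsWithStats(m); return [(st[i].tolist()) for i in range(1,k) if st[i,4]>15]
for n,b in(('scene',(373,213,440,265)),('side',(221,255,315,315))):
    im=ims[n][b[1]:b[3],b[0]:b[2]]; print(n,'funnel zone amber',am(im,(3,190,120)))
# scoop lip in wrist: light-grey pixels low saturation
h=cv2.cvtColor(ims['wrist'],40); m=cv2.inRange(h,(0,0,120),(180,60,255))
for v in range(40,150,6):
    r=np.flatnonzero(m[v,150:340])+150; print(v,r.min() if len(r) else None,r.max() if len(r) else None,len(r),end=' | ')
b=cv2.inRange(h,(100,120,40),(125,255,255)); print()
for v in(100,130,150):
    r=np.flatnonzero(b[v]); print('blue',v,r[[0,-1]] if len(r) else None, r[np.flatnonzero(np.diff(r)>3)].tolist(), r[np.flatnonzero(np.diff(r)>3)+1].tolist())
E
```

```text
24.9 [ 0.4671 -0.0971  0.1736] [[-0.0198  0.9998  0.0002]
 [ 0.9998  0.0198 -0.0023]
 [-0.0023  0.0001 -1.    ]] [ 1.1868 -0.3524 -1.1647]
scene funnel zone amber []
side funnel zone amber []
40 229 316 17 | 46 229 316 16 | 52 229 316 12 | 58 229 316 17 | 64 229 316 13 | 70 229 317 14 | 76 229 317 13 | 82 229 317 13 | 88 229 316 88 | 94 229 317 89 | 100 229 317 89 | 106 229 321 93 | 112 229 321 91 | 118 229 322 90 | 124 229 322 90 | 130 229 322 91 | 136 229 322 91 | 142 229 322 91 | 148 229 322 91 | 
blue 100 [318 378] [] []
blue 130 [323 377] [] []
blue 150 [324 376] [] []
```

```bash
python3 - <<'E'
from h import *
s=bot.read_state(); p=s['position']; c=cal('wrist')
for ph in(0,-5,-10,-15,-20,-25,-30):
    t=np.radians(ph); f,u=.1165,-.0755
    y=f*np.cos(t)-u*np.sin(t); z=f*np.sin(t)+u*np.cos(t)
    print(ph,proj(c,[p[0]-.002,p[1]+y,p[2]+.019+z],True),'lip dy,z',y,p[2]+.019+z)
im=cv2.imread('pics/q_wrist.png'); g=cv2.cvtColor(im,6); print(g[60:160:3,273])
print(g[60:160:3,312]); a=cv2.imread('pics/w5.png'); print('old',cv2.cvtColor(a,6)[40:160:3,273])
E
```

```text
0 [273.8545  52.0776] lip dy,z 0.1165 0.11699547869931563
-5 [273.732   64.8296] lip dy,z 0.10947642375024016 0.10712913496328667
-10 [273.5943  77.6767] lip dy,z 0.101619665812069 0.09791248064869655
-15 [273.4437  90.6051] lip dy,z 0.09298952085743614 0.08941566006004731
-20 [273.2818 103.6033] lip dy,z 0.08365166950047034 0.08170333913253913
-25 [273.1102 116.6615] lip dy,z 0.07367717842834691 0.07483421328525708
-30 [272.9299 129.7713] lip dy,z 0.06314195954088712 0.06886056071359051
[117 116 114 116 116 116 115 116 115 202 202 204 203 205 204 204 206 204
 204 205 204 205 205 205 205 204 205 204 151 149 150 152 165 170]
[197 198 197 197 196 195 194 197 195 206 205 205 207 206 206 208 208 208
 207 211 211 209 209 210 208 210 210 210 210 208 210 203 181 159]
old [129 125 111 107 210 210 208 209 209 211 210 211 209 210 210 211 210 211
 211 211 210 210 211 210 210 211 211 211 211 209 167 167 168 169 168 167
 163 161 163 164]
```

Call:
play_rows([
  [1, 0, -0.003, -0.03, 0, 0, 0],
  [1, 0, 0, -0.03, 0, 0, 0],
  [1, 0, 0, -0.02, 0, 0, 0],
  [1, 0, 0, -0.01, 0, 0, 0],
  [1, 0, 0, -0.006, 0, 0, 0],
  [1, 0, 0, -0.005, 0, 0, 0],
  [1, 0, 0, -0.005, 0, 0, 0],
  [1, 0, 0, -0.004, 0, 0, 0],
  [1, 0, 0, -0.003, 0, 0, 0],
  [1, 0, 0, -0.001, 0, 0, 0],
  [1, 0, 0, 0, 0, 0, 0],
])

```text
time_s: 26.42
position: [0.4679, -0.1019, 0.0595]
tcp_rot: [[-0.017, 1.0, 0.002], [1.0, 0.017, -0.003], [-0.003, 0.002, -1.0]]
force: [1.5, -2.6, 3.7]
opening: 0.202
```

```bash
cat > lip.py <<'E'
from h import *
s=bot.read_state(); p=s['position']; R=s['tcp_rot']; c=cal('wrist'); im=bot.capture('wrist'); cv2.imwrite('pics/lip.png',im); g=cv2.cvtColor(im,6).astype(int)
print(s['time_s'],p,s['force'],s['opening'])
col=g[:, 268:280].mean(1); d=col[3:]-col[:-3]; e=[(v,int(d[v])) for v in range(10,160) if d[v]>35]; print('rising edges',e)
for ph in(5,0,-5,-10,-15,-20):
    t=np.radians(ph); f,u=.1165,-.0755
    X=p-.019*R[:,2]+R[:,0]*(f*np.cos(t)-u*np.sin(t))-R[:,2]*(f*np.sin(t)+u*np.cos(t)); print(ph,proj(c,X,True).round(1),X.round(4),end=' ')
E
python3 lip.py
```

```text
26.425 [ 0.4679 -0.1019  0.0595] [ 1.5433 -2.5725  3.6789] 0.20228697650665026
rising edges [(50, 66), (51, 102), (52, 91)]
5 [273.4  39.7] [0.4659 0.0206 0.0131] 0 [273.5  52.4] [0.466  0.0144 0.0027] -5 [273.6  65.1] [ 0.4662  0.0074 -0.0072] -10 [273.7  78. ] [ 0.4663 -0.0005 -0.0164] -15 [273.7  90.9] [ 0.4665 -0.0092 -0.0248] -20 [273.8 103.9] [ 0.4667 -0.0185 -0.0325]
```

Call:
play_rows([
  [1, 0, 0.005, 0, 0, 0, 0],
  [1, 0, 0.01, 0, 0, 0, 0],
  [1, 0, 0.01, 0, 0, 0, 0],
  [1, 0, 0.01, 0, 0, 0, 0],
  [1, 0, 0.01, 0, 0, 0, 0],
  [1, 0, 0.01, 0, 0, 0, 0],
  [1, 0, 0.01, 0, 0, 0, 0],
  [1, 0, 0.008, 0, 0, 0, 0],
  [1, 0, 0.006, 0, 0, 0, 0],
  [1, 0, 0.005, 0, 0, 0, 0],
  [1, 0, 0.004, 0, 0, 0, 0],
  [1, 0, 0, 0, 0, 0, 0],
])

```text
time_s: 27.98
position: [0.4658, -0.0123, 0.0592]
tcp_rot: [[-0.018, 1.0, -0.002], [1.0, 0.018, -0.001], [-0.001, -0.002, -1.0]]
force: [-0.0, -1.6, 5.4]
opening: 0.206
```

```bash
python3 lip.py; python3 lumps.py
```

```text
27.975 [ 0.4658 -0.0123  0.0592] [-0.0307 -1.562   5.3946] 0.20596606471748324
rising edges [(50, 79), (51, 103), (52, 70), (93, 48), (94, 50), (95, 38)]
5 [273.4  39.7] [0.4635 0.1102 0.013 ] 0 [273.5  52.3] [0.4636 0.1041 0.0026] -5 [273.6  65.1] [ 0.4637  0.097  -0.0073] -10 [273.6  78. ] [ 0.4638  0.0892 -0.0165] -15 [273.7  90.9] [ 0.4639  0.0805 -0.025 ] -20 [273.8 103.9] [ 0.4641  0.0712 -0.0327] scene [([320, 220], 32), ([310, 224], 36)]
side [([313, 252], 40)]
wrist [([261, 64], 102), ([252, 72], 18), ([255, 84], 20)]
28.175 [ 0.4657 -0.0124  0.0592] [-0.3226 -2.216   5.1877] 0.2030131570662663
```

```bash
cat > wl.py <<'E'
from h import *
def wl(im,z,box=(150,0,420,150)):
    c=cal('wrist'); h=cv2.cvtColor(im,40); m=cv2.inRange(h,(3,150,80),(18,255,255)); 
    m[:,:box[0]]=0;m[:,box[2]:]=0;m[box[3]:]=0
    m=cv2.morphologyEx(m,2,np.ones((3,3))); d=cv2.distanceTransform(m,2,5)
    pk=(d==cv2.dilate(d,np.ones((15,15))))&(d>6)
    for v,u in np.argwhere(pk): print((int(u),int(v)),'r',float(d[v,u].round(1)),onz(c,u,v,z,True)[:2].round(4))
if __name__=='__main__': wl(cv2.imread('pics/lip.png'),.017)
E
python3 wl.py
```

```text
(237, 54) r 17.600000381469727 [0.4411 0.0997]
(235, 55) r 17.600000381469727 [0.4398 0.099 ]
(234, 56) r 17.600000381469727 [0.4392 0.0984]
(293, 57) r 9.399999618530273 [0.4759 0.0979]
(267, 76) r 18.399999618530273 [0.46   0.0852]
```

Call:
play_rows([
  [1, 0, 0.002, 0.001, 0, 0, 0],
  [1, 0, -0.001, -0.003, 0.087, 0, 0],
  [1, 0, -0.0015, -0.0035, 0.105, 0, 0],
  [1, 0, 0.0005, -0.004, 0.122, 0, 0],
  [1, 0, 0.002, -0.004, 0.122, 0, 0],
  [1, 0, 0.002, 0.002, 0.052, 0, 0],
  [1, 0, 0, 0, 0, 0, 0],
  [1, 0, 0, 0, 0, 0, 0],
])

```text
time_s: 29.18
position: [0.4661, -0.0085, 0.0476]
tcp_rot: [[-0.017, 1.0, -0.002], [0.884, 0.016, 0.467], [0.467, 0.006, -0.884]]
force: [-1.1, -0.1, -2.3]
opening: 0.204
```

```bash
python3 lip.py; python3 - <<'E'
import cv2,numpy as np
from rig import bot
a=bot.capture('scene')[180:270,230:340]; b=bot.capture('side')[190:280,250:340]
cv2.imwrite('pics/v15.png',np.hstack([cv2.resize(a,(440,360),interpolation=2),cv2.resize(b,(360,360),interpolation=2)]))
from wl import wl; wl(cv2.imread('pics/lip.png'),.03)
E
```

```text
29.175 [ 0.4661 -0.0085  0.0476] [-1.0606 -0.0555 -2.258 ] 0.20364115527791757
rising edges [(53, 68), (54, 68), (55, 44), (152, 39)]
5 [273.3  39.6] [0.4639 0.1215 0.0642] 0 [273.4  52.2] [0.464  0.1209 0.0521] -5 [273.5  65. ] [0.4641 0.1193 0.0401] -10 [273.6  77.8] [0.4642 0.1167 0.0282] -15 [273.6  90.7] [0.4644 0.113  0.0167] -20 [273.7 103.7] [0.4645 0.1084 0.0055] (296, 73) r 7.199999809265137 [0.481  0.1203]
(296, 93) r 9.0 [0.4807 0.1023]
(252, 100) r 18.0 [0.4504 0.0958]
(253, 100) r 18.0 [0.451  0.0958]
(254, 100) r 18.0 [0.4517 0.0958]
(255, 100) r 18.0 [0.4524 0.0958]
(290, 118) r 16.200000762939453 [0.4765 0.0817]
```

Call:
play_rows([
  [1, 0, -0.003, 0.01, 0, 0, 0],
  [1, 0, 0, 0.02, 0.05, 0, 0],
  [1, 0, 0, 0.04, 0, 0, 0],
  [1, 0, 0, 0.05, 0, 0, 0],
  [1, 0, 0, 0.04, 0, 0, 0],
  [1, 0, 0, 0.01, 0, 0, 0],
  [1, 0, 0, 0, 0, 0, 0],
])

```text
time_s: 30.2
position: [0.4668, -0.0127, 0.2179]
tcp_rot: [[-0.018, 1.0, 0.0], [0.86, 0.015, 0.51], [0.51, 0.009, -0.86]]
force: [0.1, -0.0, -1.9]
opening: 0.202
```

```bash
python3 lip.py; python3 lumps.py; python3 - <<'E'
from wl import *
wl(cv2.imread('pics/lip.png'),.2)
for n,b in(('scene',(228,180,332,262)),('side',(264,190,355,272))):
    im=cv2.imread(f'pics/l_{n}.png'); m=cv2.inRange(cv2.cvtColor(im,40),(3,160,90),(16,255,255))[b[1]:b[3],b[0]:b[2]]
    k,l,st,ce=cv2.connectedComponentsWithStats(m); print(n,[(st[i,4],(ce[i]+b[:2]).round(0)) for i in range(1,k) if st[i,4]>12])
E
```

```text
30.2 [ 0.4668 -0.0127  0.2179] [ 0.0779 -0.0063 -1.8604] 0.20167304439062514
rising edges [(28, 44), (29, 40), (53, 50), (54, 52), (55, 35), (152, 41)]
5 [273.3  39.6] [0.4647 0.1163 0.2408] 0 [273.4  52.3] [0.4648 0.1163 0.2287] -5 [273.5  65. ] [0.4649 0.1153 0.2166] -10 [273.6  77.8] [0.4651 0.1132 0.2047] -15 [273.6  90.7] [0.4652 0.1101 0.193 ] -20 [273.7 103.7] [0.4654 0.106  0.1816] scene [([308, 160], 92)]
side [([320, 177], 73)]
wrist [([293, 121], 325)]
30.4 [ 0.4662 -0.0123  0.2165] [-0.2632 -0.1556 -1.6099] 0.20396953728356837
(299, 73) r 8.600000381469727 [0.4833 0.122 ]
(302, 90) r 9.800000190734863 [0.4851 0.1057]
(256, 108) r 17.600000381469727 [0.4527 0.089 ]
(254, 109) r 17.600000381469727 [0.4514 0.0882]
(252, 110) r 17.600000381469727 [0.45   0.0873]
(294, 119) r 16.799999237060547 [0.479  0.0803]
(295, 119) r 16.799999237060547 [0.4796 0.0803]
(298, 120) r 16.799999237060547 [0.4817 0.0796]
scene []
side []
```

Call:
play_rows([
  [1, 0.001, 0.018, 0, 0, 0, 0],
  [1, 0.001, 0.032, 0, 0, 0, 0],
  [1, 0.002, 0.035, 0, 0, 0, 0],
  [1, 0.002, 0.035, 0, 0, 0, 0],
  [1, 0.001, 0.035, 0, 0, 0, 0],
  [1, 0.001, 0.026, 0, 0, 0, 0],
  [1, 0, 0.011, 0, 0, 0, 0],
  [1, 0, 0, 0, -0.047, 0, 0],
  [1, 0, 0, 0, 0, 0, 0],
])

```text
time_s: 31.52
position: [0.4747, 0.18, 0.2177]
tcp_rot: [[-0.018, 1.0, -0.001], [0.882, 0.016, 0.47], [0.47, 0.008, -0.883]]
force: [0.2, 0.4, -2.3]
opening: 0.202
```

Call:
play_rows([
  [1, 0, 0.001, 0.0075, -0.15, 0, 0],
  [1, 0, 0.004, 0.008, -0.157, 0, 0],
  [1, 0, 0.0065, 0.005, -0.14, 0, 0],
  [1, 0, 0.0085, 0.004, -0.14, 0, 0],
  [1, 0, 0.008, 0.011, -0.105, 0, 0],
  [1, 0, 0.0075, 0.0085, -0.087, 0, 0],
  [1, 0, 0.008, 0.008, -0.087, 0, 0],
  [1, 0, 0.0105, 0.0085, -0.105, 0, 0],
  [1, 0, 0.0135, 0.0085, -0.122, 0, 0],
  [1, 0, 0.0145, 0.0065, -0.122, 0, 0],
  [1, 0, 0, 0, -0.05, 0, 0],
  [1, 0, 0, 0, -0.05, 0, 0],
])

```text
time_s: 33.02
position: [0.4748, 0.2605, 0.2926]
tcp_rot: [[-0.018, 1.0, -0.002], [0.676, 0.01, -0.737], [-0.737, -0.015, -0.676]]
force: [-0.1, -0.4, -1.2]
opening: 0.206
```

Call:
play_rows([
  [1, 0, 0, 0, 0, 0, 0],
  [1, 0, 0, 0, 0, 0, 0],
  [1, 0, 0, 0, 0, 0, 0],
])

```text
time_s: 33.4
position: [0.4753, 0.2607, 0.2939]
tcp_rot: [[-0.016, 1.0, -0.0], [0.678, 0.01, -0.735], [-0.734, -0.012, -0.679]]
force: [0.0, -0.4, -2.2]
opening: 0.205
```

```bash
python3 lumps.py; cp pics/l_scene.png pics/p2s.png; cp pics/l_side.png pics/p2d.png
```

```text
scene []
side []
wrist []
33.55 [0.4751 0.261  0.2937] [-0.5125  1.0748 -2.3102] 0.20445159398359997
```

Call:
play_rows([
  [1, 0, -0.025, 0.01, 0.11, 0, 0],
  [1, -0.001, -0.045, 0, 0.11, 0, 0],
  [1, -0.001, -0.05, -0.02, 0.11, 0, 0],
  [1, -0.001, -0.05, -0.03, 0.11, 0, 0],
  [1, -0.001, -0.05, -0.03, 0.11, 0, 0],
  [1, -0.001, -0.05, -0.03, 0.11, 0, 0],
  [1, -0.002, -0.045, -0.02, 0.11, 0, 0],
  [1, -0.001, -0.012, 0, 0.053, 0, 0],
  [1, 0, 0, 0, 0, 0, 0],
  [1, 0, 0, 0, 0, 0, 0],
])

```text
time_s: 34.8
position: [0.4669, -0.065, 0.1736]
tcp_rot: [[-0.018, 1.0, -0.0], [1.0, 0.018, -0.004], [-0.004, -0.0, -1.0]]
force: [0.2, -0.1, -1.7]
opening: 0.2
```

```bash
python3 lip.py; python3 - <<'E'
from h import *
from lumps import lumps
o=[]
for n,(u,v) in(('scene',(397,245)),('side',(260,300))):
    im=bot.capture(n); cv2.imwrite(f'pics/r_{n}.png',im); lumps(n,im)
    y,x=v-65,u-65; o.append(cv2.resize(im[y:y+133,x:x+133],(400,400),interpolation=2)); print(n,x,y)
w=cv2.imread('pics/lip.png'); cv2.imwrite('pics/v15.png',np.vstack([np.hstack(o),np.hstack([cv2.resize(cv2.imread('pics/r_scene.png'),(400,200)) [:,:400],cv2.resize(w[:280],(400,200))])]))
E
```

```text
34.8 [ 0.4669 -0.065   0.1736] [ 0.2385 -0.1453 -1.7273] 0.19998527914739034
rising edges [(53, 47), (54, 100), (55, 98), (56, 51)]
5 [273.4  39.7] [0.4647 0.0574 0.1271] 0 [273.5  52.4] [0.4648 0.0512 0.1167] -5 [273.6  65.1] [0.4649 0.0442 0.1068] -10 [273.7  78. ] [0.465  0.0363 0.0976] -15 [273.7  90.9] [0.4652 0.0276 0.0892] -20 [273.8 103.9] [0.4654 0.0183 0.0815] scene []
scene 332 180
side []
side 195 235
```

View pics/v15.png

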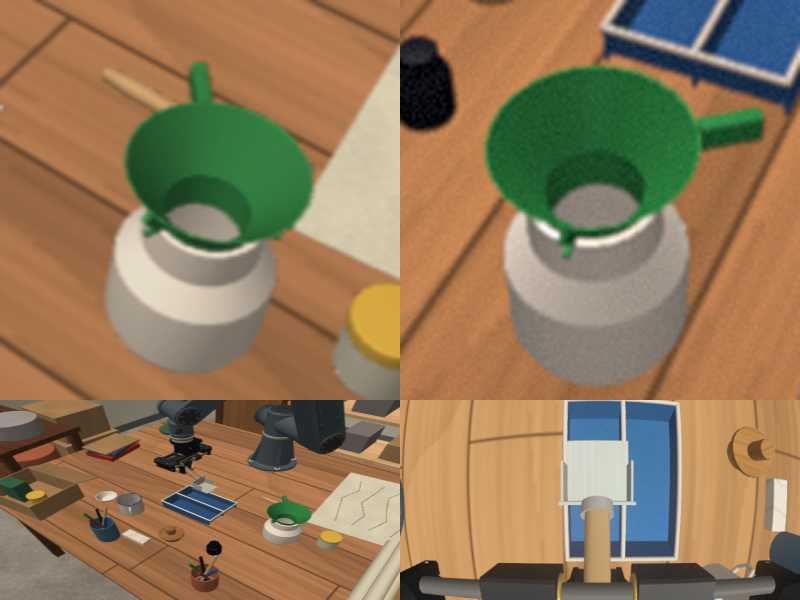

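Call:
play_rows([
  [1, 0, 0, -0.03, 0, 0, 0],
  [1, 0, 0, -0.04, 0, 0, 0],
  [1, 0, 0, -0.025, 0, 0, 0],
  [1, 0, 0, -0.01, 0, 0, 0],
  [1, 0, 0, -0.006, 0, 0, 0],
  [1, 0, 0, -0.0035, 0, 0, 0],
  [1, 0, 0, 0, 0, 0, 0],
  [1, 0, 0, 0, 0, 0, 0],
])

```text
time_s: 35.95
position: [0.4678, -0.066, 0.0595]
tcp_rot: [[-0.017, 1.0, 0.002], [1.0, 0.017, -0.004], [-0.004, 0.002, -1.0]]
force: [1.6, -2.3, 2.4]
opening: 0.204
```

Call:
play_rows([
  [0, 0, 0, 0, 0, 0, 0],
  [0, 0, 0, 0, 0, 0, 0],
  [0, 0, 0, 0, 0, 0, 0],
  [0, 0, 0, 0, 0, 0, 0],
  [0, 0, 0, 0, 0, 0, 0],
  [0, 0, 0, 0, 0, 0, 0],
  [0, 0, 0, 0, 0, 0, 0],
  [0, 0, 0, 0, 0, 0, 0],
  [0, 0, 0, 0.02, 0, 0, 0],
  [0, 0, 0, 0.05, 0, 0, 0],
  [0, 0, 0, 0.06, 0, 0, 0],
  [0, 0, 0, 0.04, 0, 0, 0],
])

```text
time_s: 37.45
position: [0.4676, -0.0658, 0.2314]
tcp_rot: [[-0.017, 1.0, 0.003], [1.0, 0.017, -0.004], [-0.004, 0.003, -1.0]]
force: [0.1, 0.2, -0.8]
opening: 1.001
```

```bash
python3 - <<'E'
from h import *
s=bot.read_state(); c=cal('wrist'); im=bot.capture('wrist'); cv2.imwrite('pics/s1.png',im); print(s['position'])
w=cv2.imread('pics/lip.png')
P=lambda u,v,z:onz(c,u,v,z,True)[:2]
g=cv2.cvtColor(im,6).astype(int)
# scoop: bright low-sat mask inside the tin
h=cv2.cvtColor(im,40); m=cv2.inRange(h,(0,0,150),(180,60,255)); k,l,st,ce=cv2.connectedComponentsWithStats(m); print([(st[i].tolist()) for i in range(1,k) if st[i,4]>200])
# stopper + jar + mug estimates from scene/side: brown stopper is hard; show knob by V edges later
for n in('scene','side'): cv2.imwrite(f'pics/s1_{n}.png',bot.capture(n))
E
```

```text
[ 0.4676 -0.0658  0.2314]
[[234, 14, 142, 197, 6891], [493, 109, 21, 67, 1264]]
```

Call:
play_rows([
  [0, -0.002, 0.03, 0.03, 0, 0, -0.1],
  [0, -0.006, 0.04, 0, 0, 0, -0.1],
  [0, -0.008, 0.04, 0, 0, 0, -0.1],
  [0, -0.008, 0.04, 0, 0, 0, -0.1],
  [0, -0.008, 0.04, 0, 0, 0, -0.1],
  [0, -0.008, 0.04, 0, 0, 0, -0.1],
  [0, -0.008, 0.04, 0, 0, 0, -0.1],
  [0, -0.008, 0.04, 0, 0, 0, -0.1],
  [0, -0.006, 0.034, 0, 0, 0, -0.126],
  [0, 0, 0, 0, 0, 0, 0],
  [0, 0, 0, 0, 0, 0, 0],
])

```text
time_s: 38.98
position: [0.4042, 0.2776, 0.2574]
tcp_rot: [[0.788, 0.616, -0.005], [0.616, -0.788, -0.004], [-0.006, -0.0, -1.0]]
force: [-0.3, 0.1, -1.3]
opening: 0.998
```

```bash
cat > fun.py <<'E'
from h import *
s=bot.read_state(); c=cal('wrist'); im=bot.capture('wrist'); cv2.imwrite('pics/fw.png',im); print(s['time_s'],s['position'],s['tcp_rot'][:,0])
m=cv2.inRange(cv2.cvtColor(im,40),(50,110,25),(90,255,255)); k,l,st,ce=cv2.connectedComponentsWithStats(m); i=1+st[1:,4].argmax(); m=(l==i); ys,xs=np.nonzero(m)
print(st[i]); w=[(v,np.flatnonzero(m[v]).min(),np.flatnonzero(m[v]).max()) for v in range(ys.min(),ys.max()+1)]
W=max(w,key=lambda t:t[2]-t[1]); print('widest',W)
z=.165; P=lambda u,v:onz(c,u,v,z,True)[:2]
a,b=P(W[1],W[0]),P(W[2],W[0]); print('centre by width',(a+b)/2,'half',np.linalg.norm(a-b)/2)
hd=[t for t in w if t[2]-t[1]<45 and t[0]>W[0]]; 
if hd: print('handle rows',hd[0],hd[-1]); A,B=P((hd[2][1]+hd[2][2])/2,hd[2][0]),P((hd[-3][1]+hd[-3][2])/2,hd[-3][0]); d=B-A; print(A,B,np.degrees(np.arctan2(*-d[::-1])))
E
python3 fun.py
```

```text
38.975 [0.4042 0.2776 0.2574] [ 0.788   0.6157 -0.0063]
[  199    27   156   199 16670]
widest (99, np.int64(199), np.int64(354))
centre by width [0.4765 0.3313] half 0.060641316693697205
handle rows (176, np.int64(256), np.int64(298)) (225, np.int64(273), np.int64(280))
[0.4263 0.2922] [0.3971 0.2694] 37.97843775334142
```

Call:
play_rows([
  [0, 0.001, 0.001, -0.04, 0, 0, 0],
  [0, 0, 0, -0.04, 0, 0, 0],
  [0, 0, 0, -0.03, 0, 0, 0],
  [0, 0, 0, -0.011, 0, 0, 0],
  [0, 0, 0, 0, 0, 0, 0],
  [1, 0, 0, 0, 0, 0, 0],
  [1, 0, 0, 0, 0, 0, 0],
  [1, 0, 0, 0, 0, 0, 0],
  [1, 0, 0, 0, 0, 0, 0],
  [1, 0, 0, 0, 0, 0, 0],
  [1, 0, 0, 0, 0, 0, 0],
  [1, 0, 0, 0, 0, 0, 0],
])

```text
time_s: 40.52
position: [0.406, 0.2793, 0.1377]
tcp_rot: [[0.789, 0.615, -0.003], [0.615, -0.789, -0.002], [-0.003, -0.0, -1.0]]
force: [0.3, 0.6, 0.2]
opening: 0.287
```

Call:
play_rows([
  [1, 0, 0, 0, 0, 0, 0],
  [1, 0, 0, 0, 0, 0, 0],
  [1, 0, 0, 0, 0, 0, 0],
  [1, 0, 0, 0, 0, 0, 0],
  [1, 0, 0, 0, 0, 0, 0],
  [1, 0, 0, 0, 0, 0, 0],
  [1, 0, 0, 0.01, 0, 0, 0],
  [1, 0, 0, 0.02, 0, 0, 0],
  [1, 0, 0, 0.03, 0, 0, 0],
  [1, 0, 0, 0.03, 0, 0, 0],
  [1, 0, 0, 0.01, 0, 0, 0],
  [1, 0, 0, 0, 0, 0, 0],
])

```text
time_s: 42.02
position: [0.4061, 0.2794, 0.2382]
tcp_rot: [[0.789, 0.615, -0.001], [0.615, -0.789, -0.001], [-0.002, 0.0, -1.0]]
force: [0.1, -1.6, -1.4]
opening: 0.134
```

```bash
python3 - <<'E'
from h import *
E={}
for n,pre in(('scene',[.66,-.148,.08]),('side',[.66,-.148,.08])):
    c=cal(n); im=cv2.imread(f'pics/s1_{n}.png'); h=cv2.cvtColor(im,40); u,v=proj(c,pre).astype(int); print(n,'pred',u,v)
    m=cv2.inRange(h,(100,70,40),(130,255,255)); m[:v-20]=0;m[v+20:]=0;m[:,:u-28]=0;m[:,u+28:]=0
    p=np.argwhere(m)[:,::-1].astype(np.float32); e=cv2.fitEllipse(cv2.convexHull(p)); print(len(p),e,p.min(0),p.max(0)); E[n]=e[0]
print(tri(E['scene'],E['side']))
# same for funnel spout? predicted funnel rim at the mug in the old pictures: 0.660,-0.148,0.108
E
```

```text
scene pred 179 206
81 ((180.16268920898438, 208.58670043945312), (24.748764038085938, 35.26302719116211), 76.75917053222656) [163. 196.] [197. 221.]
side pred 276 161
49 ((275.7966613769531, 162.58694458007812), (15.24577522277832, 28.855226516723633), 90.54374694824219) [262. 160.] [290. 170.]
[ 0.6613 -0.1465  0.0757]
```

Call:
play_rows([
  [1, 0.01, -0.025, 0, 0, 0, 0],
  [1, 0.019, -0.048, 0, 0, 0, 0],
  [1, 0.019, -0.048, 0, 0, 0, 0],
  [1, 0.019, -0.048, 0, 0, 0, 0],
  [1, 0.019, -0.048, 0, 0, 0, 0],
  [1, 0.019, -0.048, 0, 0, 0, 0],
  [1, 0.019, -0.048, 0, 0, 0, 0],
  [1, 0.019, -0.048, 0, 0, 0, 0],
  [1, 0.019, -0.048, 0, 0, 0, 0],
  [1, 0.019, -0.046, 0, 0, 0, 0],
  [1, 0.01, -0.023, 0, 0, 0, 0],
  [1, 0, 0, 0, 0, 0, 0],
])

```text
time_s: 43.52
position: [0.5967, -0.2002, 0.2355]
tcp_rot: [[0.79, 0.612, -0.005], [0.612, -0.79, -0.001], [-0.004, -0.003, -1.0]]
force: [0.7, 1.1, -1.9]
opening: 0.136
```

Call:
play_rows([
  [1, 0, 0, -0.03, 0, 0, 0],
  [1, 0, 0, -0.04, 0, 0, 0],
  [1, 0, 0, -0.01, 0, 0, 0],
  [1, 0, 0, 0, 0, 0, 0],
])

```text
time_s: 44.02
position: [0.5964, -0.1975, 0.1571]
tcp_rot: [[0.788, 0.615, -0.004], [0.615, -0.788, -0.001], [-0.004, -0.002, -1.0]]
force: [-0.1, 0.3, 0.2]
opening: 0.13
```

```bash
python3 - <<'E'
from h import *
s=bot.read_state(); p=s['position']; print(p,s['tcp_rot'][:,0])
E={}
for n in('scene','side'):
    c=cal(n); im=bot.capture(n); cv2.imwrite(f'pics/g_{n}.png',im); h=cv2.cvtColor(im,40)
    m=cv2.inRange(h,(50,110,25),(90,255,255)); u,v=proj(c,[p[0]+.0655,p[1]+.051,p[2]]).astype(int)
    m[:,:u-50]=0; m[:,u+50:]=0; m[:max(v-50,0)]=0; m[v+50:]=0
    k,l,st,ce=cv2.connectedComponentsWithStats(m); i=1+st[1:,4].argmax(); ys,xs=np.nonzero(l==i); b=ys.max()
    r=xs[ys>=b-6]; print(n,st[i],'bottom row',b,'span near bottom',r.min(),r.max(),'pred spout c',proj(c,[p[0]+.0655,p[1]+.051,p[2]-.042]),'pred mug c',proj(c,[.6613,-.1465,.0757]))
E
```

```text
[ 0.5964 -0.1975  0.1571] [ 0.7884  0.6152 -0.0038]
scene [ 144  148   56   59 1905] bottom row 206 span near bottom 166 187 pred spout c [176.8835 196.8438] pred mug c [180.1298 208.4779]
side [ 252   86   53   69 1486] bottom row 154 span near bottom 266 285 pred spout c [275.3998 150.3161] pred mug c [275.7473 162.686 ]
```

Call:
play_rows([
  [1, 0.001, 0, -0.015, 0, 0, 0],
  [1, 0, 0, -0.015, 0, 0, 0],
  [1, 0, 0, -0.015, 0, 0, 0],
  [1, 0, 0, -0.01, 0, 0, 0],
  [1, 0, 0, -0.004, 0, 0, 0],
  [1, 0, 0, -0.003, 0, 0, 0],
  [1, 0, 0, -0.002, 0, 0, 0],
  [1, 0, 0, 0, 0, 0, 0],
  [1, 0, 0, 0, 0, 0, 0],
])

```text
time_s: 45.25
position: [0.5983, -0.1988, 0.0941]
tcp_rot: [[0.789, 0.615, -0.002], [0.615, -0.789, -0.002], [-0.003, 0.001, -1.0]]
force: [0.5, -0.3, -1.0]
opening: 0.13
```

Call:
play_rows([
  [1, 0, 0, -0.0015, 0, 0, 0],
  [1, 0, 0, -0.0015, 0, 0, 0],
  [1, 0, 0, 0, 0, 0, 0],
  [1, 0, 0, 0, 0, 0, 0],
])

```text
time_s: 45.75
position: [0.5984, -0.199, 0.0921]
tcp_rot: [[0.789, 0.615, -0.001], [0.615, -0.789, -0.003], [-0.003, 0.001, -1.0]]
force: [-2.7, 0.4, 5.8]
opening: 0.133
```

Call:
play_rows([
  [0, 0, 0, 0, 0, 0, 0],
  [0, 0, 0, 0, 0, 0, 0],
  [0, 0, 0, 0, 0, 0, 0],
  [0, 0, 0, 0, 0, 0, 0],
  [0, 0, 0, 0, 0, 0, 0],
  [0, 0, 0, 0, 0, 0, 0],
  [0, 0, 0, 0, 0, 0, 0],
  [0, 0, 0, 0.02, 0, 0, 0],
  [0, 0, 0, 0.04, 0, 0, 0],
  [0, 0, 0, 0.05, 0, 0, 0],
  [0, 0, 0, 0.03, 0, 0, 0],
  [0, 0, 0.03, 0, 0, 0, 0],
])

```text
time_s: 47.25
position: [0.6003, -0.1711, 0.2345]
tcp_rot: [[0.791, 0.612, 0.005], [0.612, -0.791, -0.006], [0.0, 0.008, -1.0]]
force: [-0.8, 0.2, 0.6]
opening: 1.002
```

Call:
play_rows([
  [0, 0.004, 0.045, 0, 0, 0, 0],
  [0, 0.004, 0.045, 0, 0, 0, 0],
  [0, 0.004, 0.045, 0, 0, 0, 0],
  [0, 0.004, 0.045, 0, 0, 0, 0],
  [0, 0.004, 0.045, 0, 0, 0, 0],
  [0, 0.002, 0.01, 0, 0, 0, 0],
  [0, 0, 0, 0, 0, 0, 0],
  [0, 0, 0, 0, 0, 0, 0],
])

```text
time_s: 48.25
position: [0.6201, 0.065, 0.2307]
tcp_rot: [[0.79, 0.614, -0.003], [0.614, -0.79, -0.002], [-0.003, 0.0, -1.0]]
force: [-0.3, -0.4, -0.1]
opening: 1.004
```

```bash
python3 - <<'E'
from h import *
s=bot.read_state(); c=cal('wrist'); im=bot.capture('wrist'); cv2.imwrite('pics/t1.png',im); print(s['time_s'],s['position'])
for n in('scene','side'): cv2.imwrite(f'pics/t1_{n}.png',bot.capture(n))
u,v=proj(c,[.675,.109,.04],True); print('pred',u,v)
h=cv2.cvtColor(im,40); print('stopper px',h[int(v),int(u)],'desk',h[int(v),int(u)-120],h[int(v)-80,int(u)])
g=cv2.medianBlur(cv2.cvtColor(im,6),5)
for a,b,p2 in((14,32,25),(36,70,25)):
    C=cv2.HoughCircles(g,cv2.HOUGH_GRADIENT,1.5,20,param1=80,param2=p2,minRadius=a,maxRadius=b); print(a,b,None if C is None else C[0][:6])
# frame difference side/scene vs start near the stopper
for n in('scene','side'):
    cc=cal(n); A=cv2.imread(f'pics/{n}0.png');B=cv2.imread(f'pics/t1_{n}.png'); q=proj(cc,[.675,.109,.03]).astype(int); d=cv2.absdiff(A,B).max(2)[q[1]-30:q[1]+30,q[0]-30:q[0]+30]; print(n,q,(d>50).sum())
E
```

```text
48.25 [0.6201 0.065  0.2307]
pred 273.2380470948444 123.71285881742858
stopper px [ 15 142 163] desk [ 16 134 204] [ 14 132 188]
14 32 [[458.25 132.75  27.65]
 [419.25 255.75  31.1 ]
 [219.75 216.75  31.1 ]
 [ 32.25 140.25  27.8 ]
 [504.75 132.75  31.1 ]
 [288.75 281.25  27.8 ]]
36 70 [[225.75 258.75  60.9 ]
 [390.75  80.25  59.25]
 [410.25  66.75  64.2 ]
 [488.25 203.25  62.55]
 [393.75 248.25  67.5 ]
 [423.75 110.25  57.6 ]]
scene [256 280] 357
side [226 229] 513
```

```bash
python3 - <<'E'
import cv2,numpy as np
w=cv2.imread('pics/t1.png'); a=cv2.imread('pics/t1_scene.png')[160:320,140:340]; b=cv2.imread('pics/t1_side.png')[130:290,190:390]
R=np.vstack([cv2.resize(a,(240,210)),cv2.resize(b,(240,210))]); cv2.imwrite('pics/v16.png',np.hstack([w,R]))
E
```

```text
(no output)
```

View pics/v16.png

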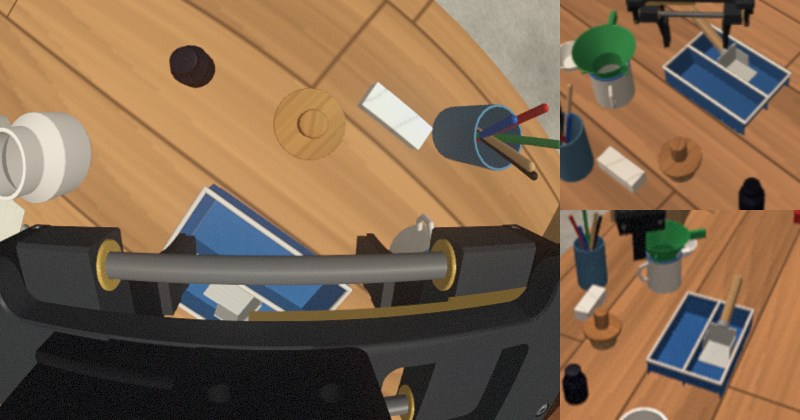

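```bash
python3 - <<'E'
from h import *
c=cal('wrist'); P=lambda u,v,z:onz(c,u,v,z,True)[:2]
print('flange',P(309.5,124,.037),'r',np.linalg.norm(P(345,124,.037)-P(274,124,.037))/2,'knob',P(314,123.5,.073))
print('scene/side knob',tri((140+680/4*0+ (680-560)/1.2,160+145*160/210),(190+(601-560)/1.2,130+(317-210)*160/210)))
E
```

```text
flange [0.6992 0.0779] r 0.03891259501640178 knob [0.6997 0.0775]
scene/side knob [0.6935 0.0816 0.0612]
```

Call:
play_rows([
  [0, 0.04, 0.006, -0.03, 0, 0, 0],
  [0, 0.039, 0.007, -0.04, 0, 0, 0],
  [0, 0, 0, -0.05, 0, 0, 0],
  [0, 0, 0, -0.04, 0, 0, 0],
  [0, 0, 0, -0.022, 0, 0, 0],
  [0, 0, 0, -0.006, 0, 0, 0],
  [0, 0, 0, 0, 0, 0, 0],
  [1, 0, 0, 0, 0, 0, 0],
  [1, 0, 0, 0, 0, 0, 0],
  [1, 0, 0, 0, 0, 0, 0],
  [1, 0, 0, 0, 0, 0, 0],
  [1, 0, 0, 0, 0, 0, 0],
])

```text
time_s: 49.9
position: [0.699, 0.0794, 0.0428]
tcp_rot: [[0.789, 0.615, -0.002], [0.615, -0.789, -0.002], [-0.003, -0.0, -1.0]]
force: [-0.2, 0.9, 0.2]
opening: 0.516
```

Call:
play_rows([
  [1, 0, 0, 0, 0, 0, 0],
  [1, 0, 0, 0, 0, 0, 0],
  [1, 0, 0, 0, 0, 0, 0],
  [1, 0, 0, 0, 0, 0, 0],
  [1, 0, 0, 0, 0, 0, 0],
])

```text
time_s: 50.52
position: [0.699, 0.0793, 0.0427]
tcp_rot: [[0.789, 0.615, -0.003], [0.615, -0.789, -0.002], [-0.003, -0.0, -1.0]]
force: [-0.1, -0.5, -0.8]
opening: 0.336
```

Call:
play_rows([
  [1, 0, 0, 0.01, 0, 0, 0],
  [1, 0, 0, 0.04, 0, 0, 0],
  [1, 0, 0, 0.05, 0, 0, 0],
  [1, 0, 0, 0.04, 0, 0, 0],
  [1, -0.03, 0.033, 0.02, 0, 0, 0],
  [1, -0.035, 0.039, 0, 0, 0, 0],
  [1, -0.036, 0.039, 0, 0, 0, 0],
  [1, -0.036, 0.039, 0, 0, 0, 0],
  [1, -0.036, 0.039, 0, 0, 0, 0],
  [1, -0.035, 0.039, 0, 0, 0, 0],
  [1, -0.02, 0.024, 0, 0, 0, 0],
  [1, 0, 0, 0, 0, 0, 0],
])

```text
time_s: 52.02
position: [0.4692, 0.3329, 0.2035]
tcp_rot: [[0.787, 0.618, -0.002], [0.618, -0.787, -0.002], [-0.003, -0.0, -1.0]]
force: [-0.4, -0.1, -1.2]
opening: 0.339
```

Call:
play_rows([
  [1, 0, 0, -0.01, 0, 0, 0],
  [1, 0, 0, 0, 0, 0, 0],
  [1, 0, 0, 0, 0, 0, 0],
])

```text
time_s: 52.4
position: [0.4718, 0.3305, 0.1924]
tcp_rot: [[0.79, 0.613, -0.003], [0.613, -0.79, -0.002], [-0.004, -0.0, -1.0]]
force: [-1.2, -0.0, -0.8]
opening: 0.338
```

```bash
python3 - <<'E'
from h import *
s=bot.read_state(); p=s['position']; print(p,s['opening'],s['force'])
for n,box in(('scene',(340,200,460,320)),('side',(200,220,320,340))):
    c=cal(n); im=bot.capture(n); cv2.imwrite(f'pics/x_{n}.png',im); h=cv2.cvtColor(im,40)
    x0,y0,x1,y1=box; g=h[y0:y1,x0:x1]; jar=cv2.inRange(g,(0,0,110),(180,70,255)) # low-sat jar
    if n=='side': print('flange pred',proj(c,p+[0,0,-.01]))
    print(n,'plug foot pred',proj(c,p-[0,0,.043]),'jar c pred',proj(c,[.4713,.3315,.123]))
    k,l,st,ce=cv2.connectedComponentsWithStats(jar); i=1+st[1:,4].argmax(); J=(l==i)
    print('jar comp',st[i][:2]+[x0,y0],st[i][2:])
    # widths of jar rows (neck / body) -> axis
    for v in range(st[i][1],st[i][1]+st[i][3],8):
        r=np.flatnonzero(J[v]); print(v+y0,r.min()+x0,r.max()+x0,end=' | ')
    print()
E
```

```text
[0.4718 0.3305 0.1924] 0.3375436792277026 [-1.2273 -0.0186 -0.8051]
scene plug foot pred [402.4528 240.5071] jar c pred [400.7864 248.8699]
jar comp [367 237] [  57   67 2672]
237 387 388 | 245 381 419 | 253 373 421 | 261 370 420 | 269 369 423 | 277 367 421 | 285 368 418 | 293 373 415 | 301 384 405 | 
flange pred [257.8171 275.1955]
side plug foot pred [258.4933 288.1948] jar c pred [258.9859 298.5895]
jar comp [230 288] [  61   52 2484]
288 276 278 | 296 236 281 | 304 235 285 | 312 231 289 | 320 230 290 | 328 231 289 | 336 232 289 |
```

```bash
python3 - <<'E'
from h import *
# jar shift since start by image registration of jar body; stopper position by flange ellipse
for n,(x0,y0,x1,y1) in(('scene',(366,262,430,300)),('side',(226,312,296,352))):
    A=cv2.cvtColor(cv2.imread(f'pics/{n}0.png'),6); B=cv2.cvtColor(cv2.imread(f'pics/x_{n}.png'),6)
    T=A[y0:y1,x0:x1]; R=cv2.matchTemplate(B[y0-8:y1+8,x0-8:x1+8],T,5); _,mx,_,q=cv2.minMaxLoc(R); print(n,'jar shift px',q[0]-8,q[1]-8,mx)
    sh,r=cv2.phaseCorrelate(np.float32(T),np.float32(B[y0:y1,x0:x1]),cv2.createHanningWindow((x1-x0,y1-y0),5)); print(sh,r)
    im=cv2.imread(f'pics/x_{n}.png'); h=cv2.cvtColor(im,40); c=cal(n); s=bot.read_state()['position']
    u,v=proj(c,s-[0,0,.007]).astype(int)
    print('flange pred c',u,v)
    for vv in range(v-6,v+26,4): print(vv,h[vv,u-36:u+37:6].tolist()[::1] if 0 else ' '.join(f'{a[0]},{a[1]},{a[2]}' for a in h[vv,u-35:u+36:7]))
E
```

```text
scene jar shift px 0 0 0.9997425675392151
(0.015640990415924705, -0.015355041322923313) 0.9702187510207295
flange pred c 405 228
222 13,141,172 12,141,175 13,141,174 13,154,149 120,39,13 13,154,109 13,154,106 0,12,21 13,142,142 13,141,179 13,141,184
226 13,141,173 13,142,172 13,142,174 13,156,149 150,20,13 13,155,105 13,152,84 0,15,17 13,146,162 13,141,132 13,141,179
230 13,143,177 13,142,172 13,143,170 12,153,153 13,145,67 13,155,97 13,155,82 10,124,37 13,141,145 13,142,169 13,142,124
234 13,142,180 13,143,177 13,142,172 13,153,160 13,154,166 13,154,149 13,154,157 13,155,153 12,130,129 20,30,129 13,114,176
238 13,142,171 13,142,180 12,126,182 13,154,124 13,156,154 13,155,158 13,157,153 13,153,148 17,42,116 18,33,101 21,50,216
242 13,140,167 13,142,172 16,42,202 15,129,93 13,154,129 13,156,159 13,154,157 13,155,130 21,26,129 13,141,174 22,47,215
246 13,141,179 13,140,167 17,41,125 16,43,129 14,134,99 14,145,88 14,148,79 15,56,220 16,44,86 15,95,188 21,49,219
250 13,142,135 15,50,199 16,42,133 16,40,133 16,53,140 15,123,93 15,54,147 19,39,223 13,142,178 21,49,217 21,48,216
side jar sh
[... 359 characters left out ...]
207 14,156,181 120,255,5 144,159,8 60,46,22 105,109,14 143,255,8 171,81,22 165,96,16 11,133,46
279 13,147,211 14,146,202 14,159,162 133,177,13 144,75,34 165,34,15 90,64,16 14,145,30 13,167,130 13,143,200 13,147,185
283 12,148,209 13,149,202 13,152,188 161,89,23 21,159,32 14,166,129 14,168,188 13,162,191 12,162,175 12,146,197 13,147,173
287 13,149,203 13,146,208 13,151,194 13,164,163 13,156,182 13,166,186 14,158,194 13,156,193 12,99,177 13,146,183 13,147,172
291 13,146,210 13,146,208 12,153,132 17,54,122 14,165,133 14,163,152 13,155,155 14,158,89 34,8,251 13,148,177 13,145,178
295 13,145,211 13,149,210 13,71,232 18,32,135 15,145,93 14,149,96 15,137,95 12,117,94 16,36,154 13,145,180 13,143,178
```

Call:
play_rows([
  [1, 0, 0.001, -0.01, 0, 0, 0],
  [1, 0, 0, -0.01, 0, 0, 0],
  [1, 0, 0, -0.007, 0, 0, 0],
  [1, 0, 0, -0.005, 0, 0, 0],
  [1, 0, 0, 0, 0, 0, 0],
])

```text
time_s: 53.12
position: [0.4708, 0.3322, 0.1602]
tcp_rot: [[0.789, 0.615, -0.003], [0.615, -0.789, -0.002], [-0.004, -0.0, -1.0]]
force: [-0.0, 0.4, -1.1]
opening: 0.338
```

Call:
play_rows([
  [1, 0, 0, -0.004, 0, 0, 0],
  [1, 0, 0, -0.004, 0, 0, 0],
  [1, 0, 0, -0.003, 0, 0, 0],
  [1, 0, 0, 0, 0, 0, 0],
])

```text
time_s: 53.62
position: [0.4709, 0.3322, 0.1495]
tcp_rot: [[0.789, 0.615, -0.003], [0.615, -0.789, -0.002], [-0.004, -0.0, -1.0]]
force: [0.7, 0.6, -1.0]
opening: 0.336
```

Call:
play_rows([
  [1, 0, 0, -0.003, 0, 0, 0],
  [1, 0, 0, -0.003, 0, 0, 0],
  [1, 0, 0, -0.002, 0, 0, 0],
  [1, 0, 0, -0.002, 0, 0, 0],
  [1, 0, 0, 0, 0, 0, 0],
])

```text
time_s: 54.25
position: [0.4711, 0.3323, 0.1397]
tcp_rot: [[0.789, 0.615, -0.002], [0.615, -0.789, -0.002], [-0.003, 0.0, -1.0]]
force: [0.8, -0.3, -1.0]
opening: 0.336
```

Call:
play_rows([
  [1, 0, 0, -0.001, 0, 0, 0],
  [1, 0, 0, -0.001, 0, 0, 0],
  [1, 0, 0, -0.001, 0, 0, 0],
  [1, 0, 0, 0, 0, 0, 0],
])

```text
time_s: 54.75
position: [0.4713, 0.3324, 0.1395]
tcp_rot: [[0.789, 0.615, -0.001], [0.615, -0.789, -0.001], [-0.002, 0.001, -1.0]]
force: [-4.7, -1.2, 15.2]
opening: 0.335
```

Call:
play_rows([
  [0, 0, 0, 0.001, 0, 0, 0],
  [0, 0, 0, 0, 0, 0, 0],
  [0, 0, 0, 0, 0, 0, 0],
  [0, 0, 0, 0, 0, 0, 0],
  [0, 0, 0, 0, 0, 0, 0],
  [0, 0, 0, 0, 0, 0, 0],
  [0, 0, 0, 0, 0, 0, 0],
  [0, 0, 0, 0.03, 0, 0, 0],
  [0, 0, 0, 0.05, 0, 0, 0],
  [0, 0, 0, 0.04, 0, 0, 0],
  [0, -0.04, -0.03, 0, 0, 0, 0],
  [0, -0.02, -0.015, 0, 0, 0, 0],
])

```text
time_s: 56.25
position: [0.4091, 0.2863, 0.2583]
tcp_rot: [[0.789, 0.615, -0.003], [0.615, -0.789, -0.002], [-0.004, -0.0, -1.0]]
force: [-0.6, 0.2, -0.5]
opening: 0.999
```

Call:
play_rows([
  [0, 0, 0, 0, 0, 0, 0],
  [0, 0, 0, 0, 0, 0, 0],
])

```text
time_s: 56.5
position: [0.4123, 0.2879, 0.2581]
tcp_rot: [[0.789, 0.614, -0.001], [0.614, -0.789, -0.001], [-0.001, 0.0, -1.0]]
force: [0.1, -0.9, 1.1]
opening: 1.004
```

```bash
python3 - <<'E'
from h import *
s=bot.read_state(); print(s['time_s'],s['position'],s['opening']); c=cal('wrist'); W=bot.capture('wrist'); cv2.imwrite('pics/z_w.png',W)
# flange outline: gradient rays from the expected centre, mapped to the flange-top plane z=.134
g=cv2.GaussianBlur(W,(3,3),0).astype(float); ctr=np.array([.4713,.332,.134])
for z in(.134,):
    pts=[]
    for t in np.radians(np.arange(0,360,15)):
        rs=np.arange(.030,.050,.0005); px=[proj(c,ctr+[r*np.cos(t),r*np.sin(t),0],True) for r in rs]
        ok=[0<=u<558 and 0<=v<418 for u,v in px]
        if not all(ok): continue
        col=np.array([g[int(round(v)),int(round(u))] for u,v in px]); d=np.abs(col[3:]-col[:-3]).sum(1); i=d.argmax(); pts.append((int(np.degrees(t)),round(rs[i]*1000+.75,1),int(d[i])))
    print(pts)
# unchanged things: difference with first pictures, per object
obj={'tape':(.309,-.229,.01),'ink':(.667,.2255,.03),'brush':(.307,.25,.005),'tub':(.437,.463,.03),'weight':(.776,.011,.012),'jar':(.4713,.332,.05)}
for n in('scene','side'):
    cc=cal(n); A=cv2.imread(f'pics/{n}0.png'); B=bot.capture(n); cv2.imwrite(f'pics/z_{n}.png',B)
    for k,X in obj.items():
        u,v=proj(cc,X).astype(int)
        if not(20<u<540 and 20<v<400): continue
        d=cv2.absdiff(A,B).max(2)[v-16:v+16,u-16:u+16]; print(n,k,int((d>40).sum()),end=' ; ')
    m=cv2.inRange(cv2.cvtColor(B,40),(5,190,140),(14,255,255)); m=cv2.morphologyEx(m,2,np.ones((3,3))); print('amber px',int((m>0).sum()))
E
```

```text
56.5 [0.4123 0.2879 0.2581] 1.0041000035063337
[(0, np.float64(39.3), 172), (14, np.float64(39.3), 228), (29, np.float64(38.8), 174), (45, np.float64(38.8), 130), (59, np.float64(38.8), 133), (75, np.float64(44.3), 88), (90, np.float64(43.8), 87), (105, np.float64(38.3), 77), (119, np.float64(38.3), 83), (135, np.float64(38.3), 71), (150, np.float64(38.3), 78), (165, np.float64(38.3), 87), (180, np.float64(38.3), 73), (195, np.float64(38.8), 86), (210, np.float64(39.8), 105), (225, np.float64(46.8), 123), (239, np.float64(40.3), 143), (255, np.float64(40.3), 171), (270, np.float64(39.3), 167), (285, np.float64(40.3), 205), (300, np.float64(40.3), 226), (315, np.float64(39.8), 224), (330, np.float64(39.8), 210), (345, np.float64(39.8), 225)]
scene tape 0 ; scene ink 0 ; scene brush 129 ; scene tub 0 ; scene weight 0 ; scene jar 194 ; amber px 0
side tape 0 ; side ink 0 ; side brush 0 ; side tub 0 ; side weight 6 ; side jar 241 ; amber px 0
```

Call:
play_rows([
  [0, 0, 0, 0.03, 0, 0, 0],
  [0, 0, 0, 0.03, 0, 0, 0],
  [0, 0, 0, 0, 0, 0, 0],
  [0, 0, 0, 0, 0, 0, 0],
  [0, 0, 0, 0, 0, 0, 0],
])

```text
time_s: 57.28
position: [0.4104, 0.2871, 0.3163]
tcp_rot: [[0.789, 0.615, -0.005], [0.615, -0.789, -0.003], [-0.006, -0.001, -1.0]]
force: [-0.6, -0.3, -0.2]
opening: 1.001
```

```bash
python3 - <<'E'
from h import *
# scoop / funnel / tin unchanged since the picture viewed last; then hand in
for n,b in(('scene',(220,175,335,262)),('side',(260,190,360,275)),('scene',(150,165,210,245)),('side',(250,130,320,195))):
    A=cv2.imread(f'pics/t1_{n}.png'); B=bot.capture(n); print(n,b,int((cv2.absdiff(A,B).max(2)[b[1]:b[3],b[0]:b[2]]>40).sum()))
print(bot.hand_in())
E
```

```text
scene (220, 175, 335, 262) 358
side (260, 190, 360, 275) 1340
scene (150, 165, 210, 245) 133
side (250, 130, 320, 195) 2890
the job is handed in; nothing more can be done
None
```

The job is handed in at about 57 s. I did every step in the order asked, but the last check before hand-in disagreed with the earlier ones and I did not resolve it.

**Done:**
- The funnel went from the mug into the jar's neck.
- Seven lumps went through it in two scoop loads, four and then three. I held only the scoop's handle throughout.
- The scoop was laid flat in the emptied tin.
- The funnel went back into the mug.
- The stopper, which had been knocked a few centimetres aside, was found again and pressed home.

**Checks that agreed:**
- There was no amber visible anywhere in the scene and side pictures. After the second pour the funnel and tin looked empty.
- The stopper met 15 N at the expected home height, and its flange outline was round and centred on the jar to within about 1 mm.
- The funnel met about 6 N at its expected seated height in the mug.
- The jar had not moved by the time the stopper went in. The tape, ink, tub and weight looked unchanged from the start.

**Not settled:**
- The final picture comparison showed many changed pixels around the tin and scoop, and around the funnel and mug. I put this down to the arm moving across the views, but had no picture views left to confirm it. My last view of both, taken just before the stopper, showed them in place.
- The brush area also differed in one view, though not in the other.
- I did not see the lumps inside the jar; that they are there is inferred from the empty funnel, tin and desk.
- The scoop slipped about 13 degrees in the grip during the first load. I set it flat again on the tin floor.

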